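# Pack the toddler's snack box

### The job

Slide the snack box's lid fully open, take out the used red pot and stand it upright in the grey washing-up tray. Pack the box for today: every lime pot on the table upright on the floor of the pot bay, side by side with its length across the box, and every yellow carton in the other bay, and slide the lid fully shut. Leave the cup, plate, mug and honey jar where they are.

Things in the scene. Friction and masses are not known exactly. Their poses are not given: they have to be found in the camera images.
- snackbox: mint box fixed to the table, 94 (x) x 237 (y) x 63 mm tall, walls and floor 5 mm; white lid runners on its short ends (251 mm over both, 69 mm tall, reaching back to x = +103 mm). Origin: centre of underside; x away from the robot, y to its left. A divider 5 mm thick, 52 mm tall, at y = +27 mm parts the pot bay (-y) from the carton bay (+y)
- pot_bay (a point): centre of the inner floor of the pot bay, 5 mm above the table; axes as the box. The bay is 84 mm (x) by 138 mm (y), 58 mm deep under the lid: three pots fit side by side along y, each with its length along x
- carton_bay (a point): centre of the raised floor of the carton bay, 21 mm above the table; axes as the box. The bay is 84 x 84 mm, 42 mm deep under the lid; cartons lie flat in it, one on another
- lid (a joint): slide of the flat white lid (94 x 237 x 6 mm, underside 63 mm above the table) along the box's +x, in m: 0 = shut, 0.092 = fully open (end stop); about 2 N of friction, stays where it is left; starts anywhere from 0 to 0.03
- lid_grip (a point): centre of the orange grip bar on the middle of the lid, 81 mm above the table; moves with the lid. The bar is 14 mm thick along the box's x, 70 mm long along y and 24 mm tall (69 to 93 mm above the table)
- used_pot: the used pot, all red, standing in the pot bay at the start, its length along the box's x: 76 x 40 mm lidded pot, 54 mm tall: body 30 mm tall, and on the middle of its top a grip rib 14 mm thick along x, 34 mm long along y, 24 mm tall. Origin: centre of the underside; x along the 76 mm, z up. About 0.11 kg. 
- wash_tray: grey washing-up tray fixed on the table, 136 (x) x 106 (y) mm, rim 12 mm tall, walls and floor 3 mm. Origin: centre of the underside
- pot1: full pot, lime green with a white rib, standing on the table: 76 x 40 mm lidded pot, 54 mm tall: body 30 mm tall, and on the middle of its top a grip rib 14 mm thick along x, 34 mm long along y, 24 mm tall. Origin: centre of the underside; x along the 76 mm, z up. About 0.11 kg. May be absent.
- pot2: full pot, lime green with a white rib, standing on the table: 76 x 40 mm lidded pot, 54 mm tall: body 30 mm tall, and on the middle of its top a grip rib 14 mm thick along x, 34 mm long along y, 24 mm tall. Origin: centre of the underside; x along the 76 mm, z up. About 0.11 kg. May be absent.
- pot3: full pot, lime green with a white rib, standing on the table: 76 x 40 mm lidded pot, 54 mm tall: body 30 mm tall, and on the middle of its top a grip rib 14 mm thick along x, 34 mm long along y, 24 mm tall. Origin: centre of the underside; x along the 76 mm, z up. About 0.11 kg. May be absent.
- carton1: flat closed snack carton, yellow with a blue band across its middle, 66 (x) x 34 (y) x 12 (z) mm, stiff, about 30 g, lying flat on the table. Origin: centre of its underside. May be absent.
- carton2: flat closed snack carton, yellow with a blue band across its middle, 66 (x) x 34 (y) x 12 (z) mm, stiff, about 30 g, lying flat on the table. Origin: centre of its underside. May be absent.
- carton3: flat closed snack carton, yellow with a blue band across its middle, 66 (x) x 34 (y) x 12 (z) mm, stiff, about 30 g, lying flat on the table. Origin: centre of its underside. May be absent.
- cup: mint toddler cup, 68 mm across, 130 mm tall, on the far right; origin under its centre. To be left alone
- plate: lime divided plate, 180 mm across, 20 mm tall, at the far left; origin under its centre. To be left alone
- mug: white mug, 76 mm across, 85 mm tall, at the far left; origin under its centre. To be left alone
- honey: amber honey jar, 60 mm across, 90 mm tall, at the far right; origin under its centre. To be left alone
There are look-alikes about, which are no part of the job. What is shaped like the carton3 but pink or white is not meant.

How it is judged:
By the outcome, as a careful person would: the job done as asked, in the order asked, and still so for the second after the job is handed in, with the robot touching nothing.
Of pot1, pot2, pot3 only 2 to 3 are there at a start; the rules pass over those that are not, and their reading is None.
Of carton1, carton2, carton3 only 2 to 3 are there at a start; the rules pass over those that are not, and their reading is None.
At some moment in a run one of pot1, pot2, pot3, carton1, carton2, carton3 may be knocked a few centimetres aside while the robot is not near it.
It also fails if it takes over 210 s, if anything falls off the work surface, if the arm or the gripper's body presses on something with over 40 N, if the wrist force passes 120 N, or if a joint passes its speed limit or range.

### The arm

A 6-joint arm with a two-finger parallel gripper is mounted at the origin on the work surface. World frame = base frame: x ahead of the robot, y to its left, z up, the work surface at z = 0. Lengths are in m, angles in rad, forces in N, time in s.
With the tool pointing down it reaches from about 0.25 to 0.725 m from the base axis. Payload 4 kg.
Tool frame: the origin (TCP) lies midway between the tips of the shut fingers; the grasp point (between the pads) lies 19 mm behind it; z points along the fingers, y is the line along which they close (so a half turn about z gives the same grasp; the last joint's range is limited). The gripper opens to 85 mm and grips with 20 to 120 N. Pads are 22 mm wide; open, the fingers measure 114 mm over their backs; the gripper's body (76 mm by 85 mm) begins 54 mm behind the grasp point. The pads swing forward as they close: fully open they stand 13 mm farther back than shut.
Start: joints at [-1.131, 0.241, 0.005, 1.335, 0, 1.571], TCP at [0.213, -0.452, 0.231] pointing down, gripper open.
Joint ranges: [-2.72, 2.72], [-1.05, 1.87], [-1.09, 1.28], [-1.99, 2.15], [-1.42, 1.44], [-3.14, 3.14]. Speed limits (rad/s): [2.79, 2.79, 3.14, 3.14, 3.14, 3.14].

### API

Orientations are given as a 3x3 rotation matrix whose columns are the frame's x, y, z axes.
In Python, from rig import * gives the robot as it stands. The module is installed in compiled form; this text tells all that it offers.
- The arm moves only by the tool drive_tool, never from a script. Its argument "series" is one flat list of numbers, 6 for each row, row after row: the shift along the tool's x, y, z in units of 0.08 m (1.0 is 0.08 m), then the turn, a rotation vector about the tool's x, y, z in units of 45 degrees (1.0 is 45 degrees). In form: [tx, ty, tz, rx, ry, rz, tx, ty, tz, rx, ry, rz, ...]. A call has 1 to 5 rows; each row shifts and turns the commanded pose from where the row before left it, along the tool's axes as they then stand; what a row does not reach is not made up. A row lasts 1/12 s, in which the tool goes at most 41.7 mm and 7.16 degrees, less where a joint would pass 70% of its speed; a pose out of reach is approached as far as the arm can. A call with a number of a shift or a turn outside -1 to 1 is refused whole. A call with a gripper value outside its range is refused whole. "claw" is the opening, from 0 (shut) to 1 (fully open), set as the call begins (left out, the last holds). The fingers move at their own pace and stop on an object; "newtons" is the grip in N (left out, the last holds). Time passes only in rows, so rows that do not move let the fingers close. It gives the time, the measured TCP pose, the force, the opening and the grip force at its end, in the units of the state.
- sense(): the state, without advancing time (a new reading comes with each control period).
- capture(name): name is "side" or "top" or "wrist"; returns a dict with "image" (384x512x3 uint8, red, green, blue), "fx", "fy", "cx", "cy" (pixels), "world_from_camera" (4x4, takes a point from camera to world coordinates). Camera axes: x right, y down, z forward; pixel columns grow to the right and rows downward; lengths in m; the calibration is good to about 2 mm. The wrist camera is an equidistant fisheye: a pixel r from the principal point sees the ray r / f radians off the axis. A picture is of the moment at which its call begins. There is no depth.
- hand_in(): hands the job in; it is judged then, once.
The state is a dict: "clock": time; "joint_positions": joint angles; "qvel": joint speeds; "joint_torque": joint torques, N m; "tool_pos": TCP position; "tool_rot": TCP orientation; "force": force on the tool from outside, world axes, zero at the start; "torque": the same for the moment, N m; "grip_width": opening from 0.0 (shut) to 1.0 (fully open); "finger_force": force on a finger pad.
Only numpy, scipy, OpenCV 4.12 (cv2) and the standard library are available. Lean on these libraries where they do the work, as an engineer would, in place of code of your own. Each camera call takes 0.05 s, during which the arm holds its last target. There are 200 camera calls.

## Working session

There is one attempt and no reset: what is moved stays moved. The work goes in short steps, Python scripts to look and compute and a tool call to move; the robot and the scene stay as the last step left them, time stands still between calls to the robot, and variables do not carry over. Pictures are saved under pics/ and viewed, at most 14 in all, crops included, and the job is handed in when it is done.

Besides the shell and the picture viewer there is one more tool, called by a JSON object that holds its "fn" and its "kwargs", one argument or row to a line. drive_tool: Moves the arm, as the interface text tells. Its arguments: {"type":"object","properties":{"series":{"type":"array"},"claw":{"type":"number"},"newtons":{"type":"number"}},"required":["series"]}

```bash
mkdir -p pics; python3 - <<'E'
from rig import *
import cv2,numpy as np
np.set_printoptions(precision=4,suppress=True)
s=sense();print(s)
for n in("top","side"):
    c=capture(n);cv2.imwrite(f"pics/{n}0.png",c["image"][:,:,::-1]);print(n,c["fx"],c["fy"],c["cx"],c["cy"]);print(c["world_from_camera"])
E
```

```text
{'clock': 0.0, 'joint_positions': array([-1.131 ,  0.2414,  0.0037,  1.3352, -0.    ,  1.5708]), 'qvel': array([-0.0003,  0.0022, -0.0002, -0.0017, -0.0013,  0.0014]), 'joint_torque': array([ -0.0017, -37.2315,  25.2409,   0.0169,  -0.0002,   0.    ]), 'tool_pos': array([ 0.2126, -0.4519,  0.2304]), 'tool_rot': array([[ 0.9048,  0.4258, -0.0009],
       [ 0.4258, -0.9048,  0.0018],
       [-0.    , -0.002 , -1.    ]]), 'force': array([-0.5729, -0.3142,  0.2589]), 'torque': array([-0.0754,  0.0138,  0.0137]), 'finger_force': 0.0, 'grip_width': 0.9976699337955747}
top 369.94143146035145 369.94143146035145 254.48275893737187 189.60361772081646
[[-0.0101 -0.9843  0.1763  0.337 ]
 [-0.9998  0.0069 -0.0185  0.092 ]
 [ 0.017  -0.1765 -0.9842  1.1993]
 [ 0.      0.      0.      1.    ]]
side 455.7112921585661 455.7112921585661 255.85351683436707 184.38638245937562
[[-0.8828 -0.287   0.372  -0.0227]
 [-0.4695  0.5701 -0.6742  1.0773]
 [-0.0185 -0.7698 -0.6381  1.0212]
 [ 0.      0.      0.      1.    ]]
```

View pics/top0.png

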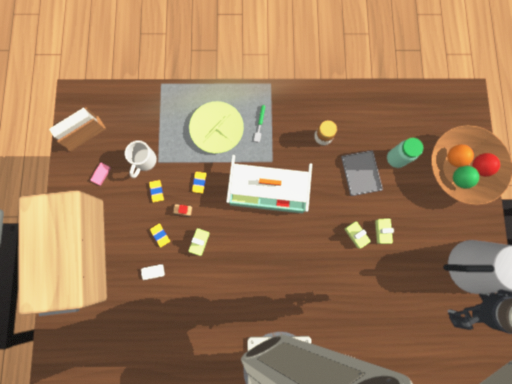

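View pics/side0.png

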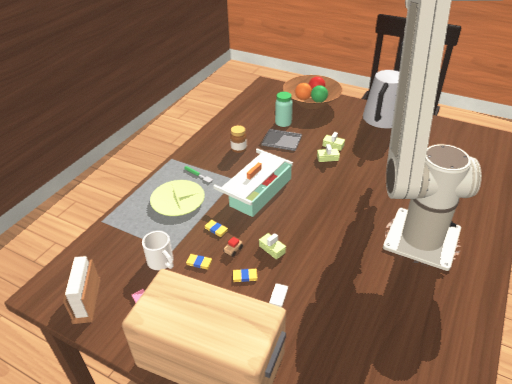

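The top view shows the box near (270,187), the tray at (362,172), lime pots at (200,242), (358,235) and (385,231), and cartons at (157,190), (200,182) and (160,236). A red toy sits at (182,210). Next I'll zoom in and measure.

```bash
cat > h.py <<'E'
from rig import *
import cv2,numpy as np
np.set_printoptions(precision=4,suppress=True)
def ray(c,px):
    px=np.atleast_2d(px).astype(float);d=np.c_[(px[:,0]-c["cx"])/c["fx"],(px[:,1]-c["cy"])/c["fy"],np.ones(len(px))]
    if c.get("fish"):
        a=d[:,:2];r=np.linalg.norm(a,axis=1)+1e-9;d=np.c_[a/r[:,None]*np.sin(r)[:,None],np.cos(r)]
    W=c["world_from_camera"];return W[:3,3],d@W[:3,:3].T
def onz(c,px,z):
    o,d=ray(c,px);return o+d*((z-o[2])/d[:,2])[:,None]
def cap(n):
    c=dict(capture(n));c["fish"]=n=="wrist";return c
def blobs(img,lo,hi,amin=15,close=0):
    h=cv2.cvtColor(img,cv2.COLOR_RGB2HSV);m=cv2.inRange(h,np.array(lo),np.array(hi))
    if close:m=cv2.morphologyEx(m,cv2.MORPH_CLOSE,np.ones((close,close)))
    cs,_=cv2.findContours(m,cv2.RETR_EXTERNAL,cv2.CHAIN_APPROX_NONE)
    return [k for k in cs if cv2.contourArea(k)>=amin]
def rect(c,k,z):
    P=onz(c,k.reshape(-1,2),z)[:,:2];r=cv2.minAreaRect((P*1000).astype(np.float32))
    (x,y),(w,h),a=r
    if w<h:w,h,a=h,w,a+90
    return np.array([x,y,w,h,(a+90)%180-90])
def turn(yaw,s=None):
    """rows of 45deg units: tool y to lie along world angle yaw(deg); smallest turn about tool z"""
    R=(s or sense())["tool_rot"];cur=np.degrees(np.arctan2(R[1,1],R[0,1]));d=(yaw-cur+90)%180-90
    return d # world CCW degrees; tool z down => tool rz = -d
E
python3 - <<'E'
from h import *
c=cap("top");im=c["image"]
cv2.imwrite("pics/crop1.png",cv2.resize(im[130:260,130:410,::-1],None,fx=2.8,fy=2.8,interpolation=cv2.INTER_CUBIC))
for nm,lo,hi,z in(("lime",(28,70,80),(45,255,255),.03),("yellow",(22,150,150),(29,255,255),.012),("blue",(105,120,80),(130,255,255),.012),("orange",(8,180,150),(20,255,255),.093),("red",(0,160,100),(7,255,255),.05),("redb",(170,160,100),(180,255,255),.05)):
    for k in blobs(im,lo,hi,8): print(nm,k.reshape(-1,2).mean(0),rect(c,k,z))
E
```

```text
lime [163.0417 240.9167] [385.8642 357.2699  30.2242  17.8693 -58.9886]
lime [199.1957 241.7717] [382.5622 246.1398  78.9871  45.4969 -19.1302]
lime [156.125 228.625] [424.2124 380.6485  30.79    17.5177 -58.8446]
lime [357.0741 235.1605] [ 399.8512 -253.1103   79.8082   48.7146   32.9583]
lime [383.3956 230.6703] [ 410.6819 -337.2664   76.07     50.4372    0.1106]
lime [244.9828 198.5517] [517.5113 101.5695  80.3998  19.618   83.7972]
lime [157.4167 197.3333] [523.8688 380.6429  31.0746  17.2162 -78.8512]
lime [197.6522 188.4348] [551.4372 252.6422  28.9364  16.2901  89.5949]
lime [154.6957 183.8261] [567.54   390.2234  29.4204  15.3338 -81.9989]
lime [199.7391 175.3043] [594.7634 246.4448  29.7945  15.1249  79.979 ]
lime [215.8514 127.0203] [757.1132 196.8079 176.596  175.2809  -0.1532]
yellow [163.4    241.3667] [385.1833 360.5258  36.2618  21.4834 -61.0743]
yellow [155.7931 228.3448] [426.8925 386.1105  37.0373  20.0217 -58.8418]
yellow [157.   197.75] [524.7852 384.9564  38.3676  20.0628 -78.8091]
yellow [197.5    189.0667] [553.0878 255.0561  36.0185  19.8384  89.592 ]
yellow [154.4667 183.4667] [572.3741 395.3031  37.1336  18.1421 -77.4685]
yellow [200.3333 174.6667] [602.1315 247.5407  38.035   20.312   79.9783]
blue [159.2609 234.8261] [406.1272 373.4201  35.3929  14.3157 -56.1198]
blue [156.     190.4231] [549.3962 389.3207  34.254   14.3332 -78.7895]
blue [198.8148 181.7037] [577.1377 250.7402  35.2813  14.7155  79.983 ]
orange [269.5    181.9048] [558.8658  25.0682  58.9411   9.2897  83.1522]
orange [460.6769 155.1077] [ 640.6322 -572.91     80.4736   64.5043   89.722 ]
red [182.6667 208.7778] [483.7804 295.2249  27.6238  25.8416 -12.5019]
red [282.5357 202.8571] [500.1255 -17.4131  35.2823  14.7298  83.16  ]
red [486.5429 163.9857] [ 622.9442 -682.0869   83.8997   76.619   -52.9362]
```

View pics/crop1.png

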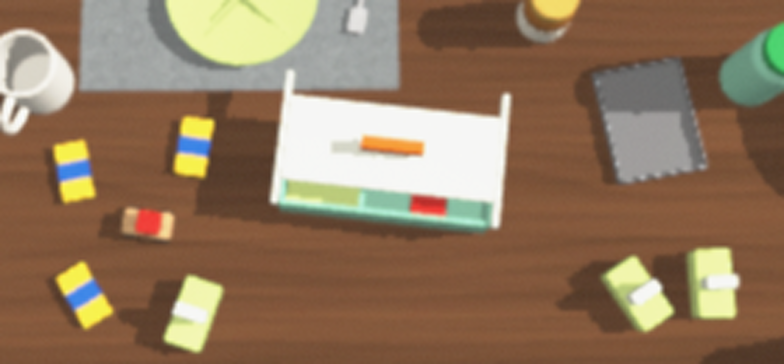

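The crop shows the lid about a third open. The red rib is at about (430,205), the lime raised floor is in the left bay, and the orange bar is at (392,146). Next I'll write the move planner.

```bash
cat >> h.py <<'E'
def plan(x,y,z,yaw):
    s=sense();d=turn(yaw,s);a=np.radians(np.degrees(np.arctan2(s["tool_rot"][1,1],s["tool_rot"][0,1]))+d)
    v=np.array([x,y,z])-s["tool_pos"];ty=np.array([np.cos(a),np.sin(a),0]);tx=np.array([-np.sin(a),np.cos(a),0])
    print("t=%.1f"%s["clock"],"pos",s["tool_pos"],"turn rz total",round(-d/45,3),"then shift units x,y,z",np.round(np.array([v@tx,v@ty,-v[2]])/.08,3),"tilt",s["tool_rot"][:2,2],"J6",s["joint_positions"][5])
E
python3 -c "
from h import *
plan(.53,.03,.25,-6.8)"
```

```text
t=0.1 pos [ 0.2127 -0.452   0.2306] turn rz total -1.289 then shift units x,y,z [ 6.452  3.225 -0.242] tilt [-0.0007  0.0015] J6 1.5707698111519817
```

{"fn": "drive_tool", "kwargs": {
  "series": [0, 0, -0.05, 0, 0, -0.143, 0, 0, -0.05, 0, 0, -0.143, 0, 0, -0.05, 0, 0, -0.143, 0, 0, -0.05, 0, 0, -0.143, 0, 0, -0.04, 0, 0, -0.143],
  "claw": 0.5
}}

```text
clock: 0.57
tool_pos: [0.2128, -0.4522, 0.2504]
tool_rot: [[0.535, 0.845, -0.0], [0.845, -0.535, 0.001], [0.0, -0.001, -1.0]]
force: [-0.1, -0.1, 0.4]
grip_width: 0.501
finger_force: 0.0
```

{"fn": "drive_tool", "kwargs": {
  "series": [0, 0, 0, 0, 0, -0.143, 0, 0, 0, 0, 0, -0.143, 0, 0, 0, 0, 0, -0.143, 0, 0, 0, 0, 0, -0.145]
}}

```text
clock: 0.9
tool_pos: [0.2128, -0.4522, 0.2501]
tool_rot: [[0.113, 0.994, -0.0], [0.994, -0.113, 0.001], [0.001, -0.0, -1.0]]
force: [0.3, 0.8, -0.4]
grip_width: 0.499
finger_force: 0.0
```

{"fn": "drive_tool", "kwargs": {
  "series": [0.43, 0.215, 0, 0, 0, 0, 0.43, 0.215, 0, 0, 0, 0, 0.43, 0.215, 0, 0, 0, 0, 0.43, 0.215, 0, 0, 0, 0, 0.43, 0.215, 0, 0, 0, 0]
}}

```text
clock: 1.32
tool_pos: [0.3189, -0.2902, 0.2503]
tool_rot: [[0.119, 0.993, -0.0], [0.993, -0.119, 0.0], [0.0, -0.0, -1.0]]
force: [1.1, -0.7, -0.5]
grip_width: 0.504
finger_force: 0.0
```

{"fn": "drive_tool", "kwargs": {
  "series": [0.43, 0.215, 0, 0, 0, 0, 0.43, 0.215, 0, 0, 0, 0, 0.43, 0.215, 0, 0, 0, 0, 0.43, 0.215, 0, 0, 0, 0, 0.43, 0.215, 0, 0, 0, 0]
}}

```text
clock: 1.73
tool_pos: [0.4249, -0.1294, 0.2504]
tool_rot: [[0.118, 0.993, -0.0], [0.993, -0.118, -0.0], [-0.0, -0.0, -1.0]]
force: [0.3, -0.6, -0.3]
grip_width: 0.498
finger_force: 0.0
```

{"fn": "drive_tool", "kwargs": {
  "series": [0.43, 0.215, 0, 0, 0, 0, 0.43, 0.215, 0, 0, 0, 0, 0.43, 0.215, 0, 0, 0, 0, 0.43, 0.215, 0, 0, 0, 0, 0.43, 0.215, 0, 0, 0, 0]
}}

```text
clock: 2.15
tool_pos: [0.5306, 0.0313, 0.2502]
tool_rot: [[0.118, 0.993, -0.0], [0.993, -0.118, -0.0], [-0.0, -0.0, -1.0]]
force: [-0.2, -1.1, 0.1]
grip_width: 0.502
finger_force: 0.0
```

```bash
python3 - <<'E'
from h import *
c=cap("wrist");im=c["image"];cv2.imwrite("pics/w1.png",im[:,:,::-1]);print(c["fx"],c["world_from_camera"])
plan(.53,.03,.25,-6.8)
for k in blobs(im,(8,180,150),(20,255,255),30): print("orange",k.reshape(-1,2).mean(0),rect(c,k,.093))
E
```

```text
297.3186396354542 [[ 0.993  -0.1122 -0.0376  0.5404]
 [-0.1183 -0.9439 -0.3082  0.1119]
 [-0.0009  0.3105 -0.9506  0.3922]
 [ 0.      0.      0.      1.    ]]
t=2.2 pos [0.5343 0.037  0.2494] turn rz total 0.008 then shift units x,y,z [-0.093 -0.043 -0.008] tilt [0.0023 0.0046] J6 1.7498982834537715
orange [419.2785 286.481 ] [ 737.1453 -150.5206   53.085    44.5738  -46.3161]
orange [291.5581 172.2326] [565.9869  31.2527  62.7145  10.5724  83.2894]
```

View pics/w1.png

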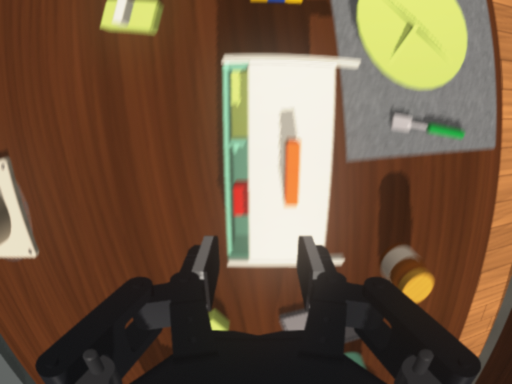

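The wrist view shows the box upright in frame: bar at (291,172), red pot at (239,198), near wall at x≈226. The arm was still moving, so I'll remeasure now it has settled.

```bash
cat > m.py <<'E'
from h import *
a=np.radians(-6.8);B=np.array([[np.cos(a),np.sin(a)],[-np.sin(a),np.cos(a)]])
def ext(c,k,z):
    P=onz(c,k.reshape(-1,2)+0.0,z)[:,:2]@B.T*1000
    return np.r_[P.min(0),P.max(0)]
E
python3 - <<'E'
from m import *
for n in("wrist","top"):
    c=cap(n);im=c["image"]
    for k in blobs(im,(8,180,150),(20,255,255),10): print(n,"orange",rect(c,k,.093),ext(c,k,.093))
    for k in blobs(im,(0,0,180),(180,40,255),500): print(n,"white z69",rect(c,k,.069),ext(c,k,.069))
    for k in blobs(im,(70,60,60),(90,255,255),60): print(n,"mint z63",k.reshape(-1,2).mean(0),rect(c,k,.063),ext(c,k,.063))
    for k in blobs(im,(0,160,100),(7,255,255),10): print(n,"red",rect(c,k,.059),ext(c,k,.059))
E
```

```text
wrist orange [ 739.2303 -150.157    52.2314   29.4853  -46.5279] [723.6978 -87.8592 771.2572 -42.3162]
wrist orange [563.8679  26.6147  65.9339  11.9654  83.1513] [550.7691  60.228  562.7502 126.1547]
wrist white z69 [143.1288  -4.5037 172.1304  80.5404  60.0256] [ 71.765  -50.7981 166.0829 103.8754]
wrist white z69 [565.2861  25.9906 249.8729 149.3532  83.2869] [483.3706 -32.3078 632.7281 217.7716]
wrist mint z63 [224.5022 159.9511] [502.8756  34.4207 231.9296  23.9755  82.4249] [483.8539 -22.1487 508.7727 209.6755]
wrist red [502.9608  -4.7576  41.1569  15.7199  82.4866] [492.0503  34.3217 508.0249  75.3957]
top orange [ 642.2054 -576.7019   72.9052   61.3211   89.722 ] [ 674.943  -532.337   738.3791 -460.2192]
top white z69 [572.1962  98.2733 147.9741 101.5329  -6.6948] [482.4577 114.5256 630.4397 216.2272]
top white z69 [648.5108 435.2749 101.2465  93.1029  31.6371] [527.6674 453.3152 642.2729 552.1566]
top white z69 [405.0581 -85.1071 873.7693 246.8976   3.7255] [ -20.1381 -237.0625  853.1614  138.3073]
top mint z63 [400.6    155.6933] [ 645.3491 -395.2915   81.2268   64.4951  -54.8906] [ 654.0221 -367.42    736.4385 -277.4911]
top red [482.5251 293.3035  27.2957  26.4849 -11.8116] [430.9857 334.998  458.738  362.1236]
top red [ 620.7052 -676.0256   83.2427   76.019   -52.9362] [ 654.5224 -639.8096  733.4313 -549.598 ]
```

```bash
cat >> m.py <<'E'
def planb(bx,by,z,yaw=-6.8):
    """box-frame mm target"""
    p=B.T@np.array([530.2+bx,92.9+by])/1000; plan(p[0],p[1],z,yaw)
E
python3 -c "
from m import *
planb(26.6,0,.075)"
```

```text
t=2.3 pos [0.5307 0.0317 0.2493] turn rz total 0.006 then shift units x,y,z [-0.018  0.419  2.179] tilt [-0.0017 -0.0001] J6 1.7445647536793756
```

{"fn": "drive_tool", "kwargs": {
  "series": [-0.018, 0.419, 0, 0, 0, 0.006, 0, 0, 0.45, 0, 0, 0, 0, 0, 0.45, 0, 0, 0, 0, 0, 0.45, 0, 0, 0, 0, 0, 0.45, 0, 0, 0],
  "claw": 0.45,
  "newtons": 40
}}

```text
clock: 2.72
tool_pos: [0.5625, 0.0225, 0.1052]
tool_rot: [[0.125, 0.992, 0.0], [0.992, -0.125, -0.0], [-0.0, 0.0, -1.0]]
force: [0.3, -0.1, 0.1]
grip_width: 0.451
finger_force: 0.0
```

{"fn": "drive_tool", "kwargs": {
  "series": [0, 0, 0.38, 0, 0, 0, 0, 0, 0, 0, 0, 0, 0, 0, 0, 0, 0, 0]
}}

```text
clock: 2.97
tool_pos: [0.5613, 0.0228, 0.0752]
tool_rot: [[0.124, 0.992, -0.004], [0.992, -0.124, -0.0], [-0.001, -0.004, -1.0]]
force: [0.0, 1.0, 0.4]
grip_width: 0.446
finger_force: 0.0
```

{"fn": "drive_tool", "kwargs": {
  "series": [0, 0, 0, 0, 0, 0, 0, 0, 0, 0, 0, 0, 0, 0, 0, 0, 0, 0, 0, 0, 0, 0, 0, 0, 0, 0, 0, 0, 0, 0],
  "claw": 0
}}

```text
clock: 3.38
tool_pos: [0.5649, 0.0236, 0.0789]
tool_rot: [[0.123, 0.992, 0.005], [0.992, -0.123, -0.001], [-0.0, 0.005, -1.0]]
force: [-1.5, -1.9, 6.0]
grip_width: 0.151
finger_force: 41.3
```

{"fn": "drive_tool", "kwargs": {
  "series": [0, 0.2, -0.03, 0, 0, 0, 0, 0.2, 0, 0, 0, 0, 0, 0.2, 0, 0, 0, 0, 0, 0.15, 0, 0, 0, 0, 0, 0, 0, 0, 0, 0]
}}

```text
clock: 3.8
tool_pos: [0.625, 0.0163, 0.079]
tool_rot: [[0.123, 0.992, 0.003], [0.992, -0.123, -0.0], [-0.0, 0.003, -1.0]]
force: [2.3, -1.0, -1.1]
grip_width: 0.156
finger_force: 40.5
```

{"fn": "drive_tool", "kwargs": {
  "series": [0, 0.06, 0, 0, 0, 0, 0, 0.05, 0, 0, 0, 0, 0, 0, 0, 0, 0, 0, 0, 0, 0, 0, 0, 0]
}}

```text
clock: 4.13
tool_pos: [0.6285, 0.0159, 0.0789]
tool_rot: [[0.123, 0.992, -0.005], [0.992, -0.123, 0.0], [-0.0, -0.005, -1.0]]
force: [-7.1, 0.8, 4.6]
grip_width: 0.152
finger_force: 41.3
```

{"fn": "drive_tool", "kwargs": {
  "series": [0, 0, 0, 0, 0, 0, 0, 0, 0, 0, 0, 0, 0, 0, -0.4, 0, 0, 0, 0, 0, -0.5, 0, 0, 0, 0, 0, -0.5, 0, 0, 0],
  "claw": 0.45
}}

```text
clock: 4.55
tool_pos: [0.6309, 0.0157, 0.191]
tool_rot: [[0.123, 0.992, -0.002], [0.992, -0.123, 0.0], [-0.0, -0.002, -1.0]]
force: [1.2, 0.5, 0.5]
grip_width: 0.449
finger_force: 0.0
```

{"fn": "drive_tool", "kwargs": {
  "series": [0, 0, -0.5, 0, 0, 0, 0, -0.45, -0.2, 0, 0, 0, 0, -0.45, 0, 0, 0, 0, 0, -0.2, 0, 0, 0, 0, 0, 0, 0, 0, 0, 0]
}}

```text
clock: 4.97
tool_pos: [0.5417, 0.0269, 0.2484]
tool_rot: [[0.122, 0.993, 0.002], [0.993, -0.122, 0.0], [0.001, 0.002, -1.0]]
force: [-0.1, -0.4, -0.3]
grip_width: 0.45
finger_force: 0.0
```

{"fn": "drive_tool", "kwargs": {
  "series": [0, 0, 0, 0, 0, 0, 0, 0, 0, 0, 0, 0]
}}

```text
clock: 5.13
tool_pos: [0.5453, 0.0265, 0.247]
tool_rot: [[0.123, 0.992, 0.002], [0.992, -0.123, 0.0], [0.0, 0.002, -1.0]]
force: [0.8, 0.5, -0.7]
grip_width: 0.453
finger_force: 0.0
```

```bash
python3 - <<'E'
from m import *
for n in("wrist","top"):
    c=cap(n);im=c["image"]
    if n=="wrist": cv2.imwrite("pics/w2.png",im[:,:,::-1])
    O=np.array([530.2,92.9]*2)
    for k in blobs(im,(8,180,150),(20,255,255),10): print(n,"orange",rect(c,k,.093),ext(c,k,.093)-O)
    for k in blobs(im,(0,0,180),(180,40,255),500)[-2:]: print(n,"white z69",rect(c,k,.069),ext(c,k,.069)-O)
    for k in blobs(im,(0,140,60),(7,255,255),10): print(n,"red",rect(c,k,.035),"z59",ext(c,k,.059)-O,"z35",ext(c,k,.035)-O)
    for k in blobs(im,(90,0,40),(130,60,140),300): print(n,"grey",k.reshape(-1,2).mean(0),rect(c,k,.012))
plan(.53,.03,.25,-6.8)
E
```

```text
wrist orange [ 737.1003 -151.693    51.2177   35.9831  -46.1809] [ 190.4001 -184.1121  240.5536 -135.207 ]
wrist orange [627.7112  19.3105  68.0186  12.7377  83.0871] [ 84.4716 -33.4211  97.2202  34.6006]
wrist white z69 [151.788   -7.4431 162.8892  68.5447  59.5026] [-442.7142 -143.1215 -361.3776    6.0331]
wrist white z69 [583.4302  23.7572 250.3699 186.2912  83.215 ] [ -46.8646 -125.4     139.4351  124.9672]
wrist red [528.283  -20.0122  75.3416  52.7457  -7.1524] z59 [-37.5772 -66.0498  32.5389 -16.6982] z35 [-40.9098 -76.6007  34.3047 -23.6607]
top orange [ 642.2134 -577.7964   70.7076   61.3243   89.6688] [ 145.0966 -625.237   208.1791 -556.1108]
top white z69 [648.5108 435.2749 101.2465  93.1029  31.6371] [ -2.5326 360.4152 112.0729 459.2566]
top white z69 [ 417.2053 -110.4387  895.7075  271.4391    2.8376] [-549.7514 -361.3315  345.6808   31.7457]
top red [485.2863 297.6106  28.4935  28.4883  78.1883] z59 [-99.5538 241.6614 -71.462  269.6733] z35 [-97.3043 245.941  -68.6213 274.5424]
top red [ 626.7721 -692.8065   84.6956   77.0681  -56.2448] z59 [ 124.3224 -732.7096  203.2313 -642.498 ] z35 [ 131.2837 -748.9372  211.8534 -656.827 ]
t=5.2 pos [0.5453 0.0263 0.2463] turn rz total -0.006 then shift units x,y,z [ 0.023 -0.196 -0.046] tilt [0.0007 0.    ] J6 1.742547917117881
```

View pics/w2.png

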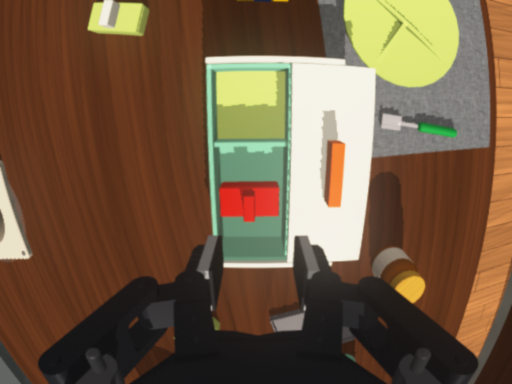

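Lid is fully open: far edge at box x=+139 mm, as expected. The red pot is near box (-3,-50), body at (249,200).

```bash
python3 - <<'E'
from m import *
planb(-3,-50,.040)
c=cap("top");im=c["image"];g=im[145:200,335:390]
h=cv2.cvtColor(im,cv2.COLOR_RGB2HSV);print(h[180,362],h[160,355],h[205,362])
m=((h[:,:,1]<60)&(h[:,:,2]>50)&(h[:,:,2]<160)).astype(np.uint8)
m[:,:335]=0;m[:,388:]=0;m[:145]=0;m[200:]=0
cs,_=cv2.findContours(m,0,1);k=max(cs,key=cv2.contourArea);print(cv2.boundingRect(k),rect(c,k,.012),rect(c,k,.003))
E
```

```text
t=5.2 pos [0.5453 0.0263 0.2463] turn rz total -0.006 then shift units x,y,z [-0.598 -0.14   2.579] tilt [0.0007 0.    ] J6 1.742547917117881
[  8   8 134] [15  5 94] [ 12 142 113]
(341, 151, 42, 45) [ 604.3474 -284.4536  137.803   109.4862   10.0498] [ 606.3737 -287.3068  138.8476  110.3161   10.0498]
```

{"fn": "drive_tool", "kwargs": {
  "series": [-0.3, -0.07, 0.2, 0, 0, 0, -0.298, -0.07, 0.4, 0, 0, 0, 0, 0, 0.45, 0, 0, 0, 0, 0, 0.45, 0, 0, 0, 0, 0, 0.45, 0, 0, 0],
  "claw": 0.35
}}

```text
clock: 5.7
tool_pos: [0.5279, -0.0205, 0.0889]
tool_rot: [[0.124, 0.992, 0.001], [0.992, -0.124, 0.0], [0.0, 0.001, -1.0]]
force: [-0.6, -0.3, -1.1]
grip_width: 0.35
finger_force: 0.0
```

{"fn": "drive_tool", "kwargs": {
  "series": [0, 0, 0.35, 0, 0, 0, 0, 0, 0.28, 0, 0, 0, 0, 0, 0, 0, 0, 0, 0, 0, 0, 0, 0, 0]
}}

```text
clock: 6.03
tool_pos: [0.5272, -0.0199, 0.0386]
tool_rot: [[0.123, 0.992, -0.002], [0.992, -0.123, 0.0], [-0.0, -0.002, -1.0]]
force: [0.8, -0.3, -0.0]
grip_width: 0.35
finger_force: 0.0
```

{"fn": "drive_tool", "kwargs": {
  "series": [0, 0, 0, 0, 0, 0, 0, 0, 0, 0, 0, 0, 0, 0, 0, 0, 0, 0, 0, 0, 0, 0, 0, 0, 0, 0, 0, 0, 0, 0],
  "claw": 0
}}

```text
clock: 6.45
tool_pos: [0.5274, -0.0197, 0.0404]
tool_rot: [[0.123, 0.992, 0.001], [0.992, -0.123, -0.0], [0.0, 0.001, -1.0]]
force: [0.2, 0.0, -0.9]
grip_width: 0.155
finger_force: 40.9
```

{"fn": "drive_tool", "kwargs": {
  "series": [0, 0, -0.15, 0, 0, 0, 0, 0, -0.3, 0, 0, 0, 0, 0, -0.45, 0, 0, 0, 0, 0, -0.45, 0, 0, 0, 0, 0, -0.45, 0, 0, 0]
}}

```text
clock: 6.87
tool_pos: [0.5266, -0.0197, 0.1856]
tool_rot: [[0.123, 0.992, -0.001], [0.992, -0.123, 0.0], [-0.0, -0.001, -1.0]]
force: [0.6, -0.2, -1.4]
grip_width: 0.152
finger_force: 41.1
```

```bash
python3 -c "
from m import *
plan(.604,-.284,.19,-6.8);print(sense()['grip_width'],sense()['finger_force'])"
```

```text
t=6.9 pos [ 0.5266 -0.0197  0.1856] turn rz total -0.006 then shift units x,y,z [-3.166  1.352 -0.055] tilt [-0.0008  0.0001] J6 1.6567519720453283
0.15180057029345836 41.12327456474304
```

{"fn": "drive_tool", "kwargs": {
  "series": [-0.4, 0.17, 0, 0, 0, 0, -0.4, 0.17, 0, 0, 0, 0, -0.4, 0.17, 0, 0, 0, 0, -0.4, 0.17, 0, 0, 0, 0, -0.4, 0.17, 0, 0, 0, 0]
}}

```text
clock: 7.28
tool_pos: [0.5751, -0.1882, 0.1845]
tool_rot: [[0.123, 0.992, 0.0], [0.992, -0.123, -0.0], [-0.0, 0.0, -1.0]]
force: [0.8, 0.1, -0.1]
grip_width: 0.153
finger_force: 41.1
```

{"fn": "drive_tool", "kwargs": {
  "series": [-0.4, 0.17, 0, 0, 0, 0, -0.4, 0.17, 0, 0, 0, 0, -0.366, 0.16, 0, 0, 0, 0, 0, 0, 0.4, 0, 0, 0, 0, 0, 0.4, 0, 0, 0]
}}

```text
clock: 7.7
tool_pos: [0.6056, -0.288, 0.122]
tool_rot: [[0.126, 0.992, 0.007], [0.992, -0.126, -0.003], [-0.002, 0.008, -1.0]]
force: [0.4, 0.9, -2.2]
grip_width: 0.154
finger_force: 41.1
```

{"fn": "drive_tool", "kwargs": {
  "series": [0, 0, 0.4, 0, 0, 0, 0, 0, 0.4, 0, 0, 0, 0, 0, 0.12, 0, 0, 0, 0, 0, 0.06, 0, 0, 0, 0, 0, 0, 0, 0, 0]
}}

```text
clock: 8.12
tool_pos: [0.6029, -0.2841, 0.0412]
tool_rot: [[0.123, 0.992, -0.001], [0.992, -0.123, 0.001], [0.0, -0.001, -1.0]]
force: [0.6, 0.2, -0.6]
grip_width: 0.153
finger_force: 41.1
```

{"fn": "drive_tool", "kwargs": {
  "series": [0, 0, 0.03, 0, 0, 0, 0, 0, 0, 0, 0, 0]
}}

```text
clock: 8.28
tool_pos: [0.6049, -0.285, 0.0417]
tool_rot: [[0.123, 0.992, 0.004], [0.992, -0.123, -0.002], [-0.001, 0.004, -1.0]]
force: [0.4, -0.1, -1.6]
grip_width: 0.156
finger_force: 41.1
```

{"fn": "drive_tool", "kwargs": {
  "series": [0, 0, 0, 0, 0, 0, 0, 0, 0, 0, 0, 0, 0, 0, 0, 0, 0, 0, 0, 0, -0.3, 0, 0, 0, 0, 0, -0.45, 0, 0, 0],
  "claw": 0.35
}}

```text
clock: 8.7
tool_pos: [0.6002, -0.2829, 0.0957]
tool_rot: [[0.123, 0.992, -0.008], [0.992, -0.123, 0.004], [0.003, -0.009, -1.0]]
force: [-0.2, -1.0, -0.4]
grip_width: 0.349
finger_force: 0.0
```

{"fn": "drive_tool", "kwargs": {
  "series": [0, 0, -0.45, 0, 0, 0, 0, 0, -0.45, 0, 0, 0, 0, 0, -0.45, 0, 0, 0, -0.1, -0.45, -0.1, 0, 0, 0, -0.1, -0.45, 0, 0, 0, 0]
}}

```text
clock: 9.12
tool_pos: [0.5336, -0.2928, 0.2206]
tool_rot: [[0.121, 0.993, 0.011], [0.993, -0.121, -0.006], [-0.005, 0.011, -1.0]]
force: [-1.2, -0.8, -0.4]
grip_width: 0.349
finger_force: 0.0
```

{"fn": "drive_tool", "kwargs": {
  "series": [-0.25, -0.4, 0, 0, 0, 0, -0.25, -0.4, 0, 0, 0, 0, -0.25, -0.4, 0, 0, 0, 0, -0.25, -0.4, 0, 0, 0, 0, 0, 0, 0, 0, 0, 0]
}}

```text
clock: 9.53
tool_pos: [0.3875, -0.3571, 0.2164]
tool_rot: [[0.129, 0.992, -0.002], [0.992, -0.129, -0.002], [-0.002, -0.002, -1.0]]
force: [0.8, 0.5, 0.1]
grip_width: 0.351
finger_force: 0.0
```

{"fn": "drive_tool", "kwargs": {
  "series": [0, 0, 0, 0, 0, 0, 0, 0, 0, 0, 0, 0]
}}

```text
clock: 9.7
tool_pos: [0.3933, -0.3553, 0.2161]
tool_rot: [[0.124, 0.992, 0.002], [0.992, -0.124, -0.001], [-0.001, 0.002, -1.0]]
force: [1.1, 0.1, -0.1]
grip_width: 0.349
finger_force: 0.0
```

```bash
cat > look.py <<'E'
from m import *
import sys
def look(names=("wrist","top"),save=None):
    for n in names:
        c=cap(n);im=c["image"]
        if save and n==names[0]: cv2.imwrite(f"pics/{save}.png",im[:,:,::-1])
        for k in blobs(im,(28,70,70),(45,255,255),60,3):
            r=rect(c,k,.03)
            if 55<r[2]<100: print(n,"pot@.03",k.reshape(-1,2).mean(0).round(),r)
        for k in blobs(im,(0,0,170),(180,50,255),15):
            r=rect(c,k,.054)
            if 20<r[2]<50 and r[3]<28: print(n,"rib@.054",k.reshape(-1,2).mean(0).round(),r)
        for k in blobs(im,(105,120,80),(130,255,255),12):
            r=rect(c,k,.012)
            if 25<r[2]<45: print(n,"band",k.reshape(-1,2).mean(0).round(),r)
        for k in blobs(im,(0,140,60),(7,255,255),10):
            r=rect(c,k,.033)
            if r[0]>550: print(n,"red",k.reshape(-1,2).mean(0).round(),r)
    plan(.4,-.3,.2,-6.8)
if __name__=="__main__": look(save=sys.argv[1] if len(sys.argv)>1 else None)
E
python3 look.py w3
```

```text
wrist pot@.03 [278. 140.] [ 416.607  -327.1118   80.1561   34.0456  -13.7422]
wrist rib@.054 [474. 222.] [ 681.3629 -457.6373   35.6199   14.4307  -53.6663]
wrist red [419.  95.] [ 597.856  -284.6865   86.6184   39.8473   -7.0107]
top pot@.03 [199. 242.] [383.     245.8851  77.8334  45.5675 -18.7902]
top pot@.03 [357. 235.] [ 399.7616 -252.9721   79.8082   48.385    32.9583]
top pot@.03 [384. 231.] [ 410.6937 -337.8229   75.7295   49.8501   -0.4802]
top pot@.03 [246. 190.] [545.4327  98.2864  81.5462  76.3054  83.1524]
top rib@.054 [197. 241.] [382.8846 248.0138  30.3055  11.9781  69.1976]
top rib@.054 [360. 234.] [ 400.9963 -254.8753   36.1119   15.89    -58.0218]
top rib@.054 [387. 230.] [ 411.97   -341.1732   34.9555   12.3756   89.4858]
top rib@.054 [507. 227.] [ 415.9071 -719.1747   42.3875   12.4732  -53.7472]
top band [159. 235.] [405.7534 373.1699  35.3805  15.2168 -56.0407]
top band [156. 190.] [549.0775 389.2575  34.2537  14.9833 -78.7912]
top band [199. 182.] [577.1377 250.7402  35.2813  14.7155  79.983 ]
top red [363. 173.] [ 599.5226 -285.1538   78.0028   47.1241   -7.0932]
top red [486. 164.] [ 627.1733 -693.5361   85.1406   77.7523  -52.9362]
t=9.8 pos [ 0.3941 -0.3547  0.2156] turn rz total -0.004 then shift units x,y,z [ 0.688 -0.007  0.195] tilt [ 0.0009 -0.0004] J6 0.9596778353676817
```

View pics/w3.png

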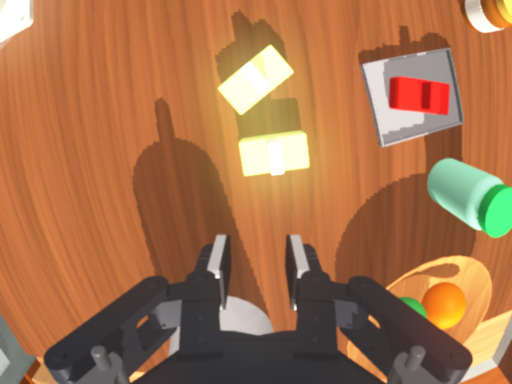

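The red pot stands in the tray at about (420,95). Two lime pots are at (256,80) and (273,153). I'll grasp pot3 first, with the tool at 0°.

```bash
python3 -c "
from m import *
plan(.412,-.343,.035,0)"
```

```text
t=9.8 pos [ 0.3941 -0.3547  0.2156] turn rz total -0.155 then shift units x,y,z [0.147 0.224 2.257] tilt [ 0.0009 -0.0004] J6 0.9596778353676817
```

{"fn": "drive_tool", "kwargs": {
  "series": [0, 0, 0, 0, 0, -0.155, 0.147, 0.224, 0.2, 0, 0, 0, 0, 0, 0.45, 0, 0, 0, 0, 0, 0.45, 0, 0, 0, 0, 0, 0.45, 0, 0, 0]
}}

```text
clock: 10.22
tool_pos: [0.413, -0.3426, 0.0904]
tool_rot: [[-0.002, 1.0, 0.002], [1.0, 0.002, -0.001], [-0.001, 0.002, -1.0]]
force: [0.7, -0.6, -0.4]
grip_width: 0.351
finger_force: 0.0
```

{"fn": "drive_tool", "kwargs": {
  "series": [0, 0, 0.45, 0, 0, 0, 0, 0, 0.257, 0, 0, 0, 0, 0, 0, 0, 0, 0, 0, 0, 0, 0, 0, 0]
}}

```text
clock: 10.55
tool_pos: [0.4118, -0.3421, 0.0335]
tool_rot: [[-0.001, 1.0, -0.001], [1.0, 0.001, 0.001], [0.001, -0.001, -1.0]]
force: [0.2, 0.2, 0.6]
grip_width: 0.345
finger_force: 0.0
```

{"fn": "drive_tool", "kwargs": {
  "series": [0, 0, 0, 0, 0, 0, 0, 0, 0, 0, 0, 0, 0, 0, 0, 0, 0, 0, 0, 0, 0, 0, 0, 0, 0, 0, 0, 0, 0, 0],
  "claw": 0
}}

```text
clock: 10.97
tool_pos: [0.4109, -0.3432, 0.0349]
tool_rot: [[0.001, 1.0, -0.0], [1.0, -0.001, -0.0], [-0.0, -0.0, -1.0]]
force: [-0.6, 0.1, -1.2]
grip_width: 0.153
finger_force: 40.7
```

{"fn": "drive_tool", "kwargs": {
  "series": [0, 0, -0.15, 0, 0, 0, 0, 0, -0.3, 0, 0, 0, 0, 0, -0.45, 0, 0, 0, 0, 0, -0.45, 0, 0, 0, 0, 0, -0.45, 0, 0, 0.15]
}}

```text
clock: 11.38
tool_pos: [0.4102, -0.3429, 0.1801]
tool_rot: [[0.121, 0.993, -0.001], [0.993, -0.121, 0.001], [0.001, -0.001, -1.0]]
force: [1.1, -0.8, -1.4]
grip_width: 0.151
finger_force: 40.6
```

```bash
python3 -c "
from m import *
planb(0,-88,.18)"; python3 - <<'E'
from m import *
c=cap("wrist");im=c["image"]
cv2.imwrite("pics/w4.png",im[:,:,::-1])
E
```

```text
t=11.4 pos [ 0.4102 -0.3429  0.1801] turn rz total -0.004 then shift units x,y,z [3.71  1.028 0.001] tilt [-0.0008  0.0007] J6 0.9960500537887834
```

View pics/w4.png

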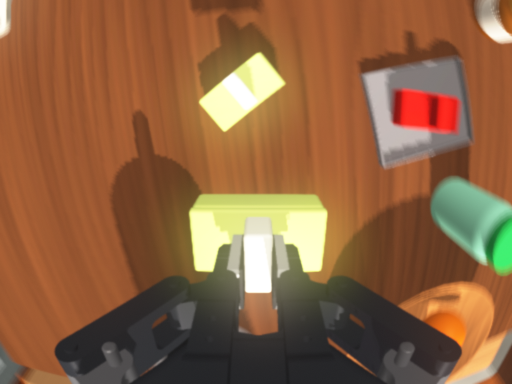

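```bash
cat > held.py <<'E'
from m import *
def held(rows,zs,cols=(256,)):
    c=cap("wrist");s=sense();p=s["tool_pos"];R=s["tool_rot"]
    for r,z in zip(rows,zs): print(r,((onz(c,[256,r],p[2]+z)-p)@R*1000).round(1))
E
python3 -c "
from held import *
held([207,195,218,291],[-.005,-.035,.019,.019])
c=cap('wrist');im=c['image'];h=cv2.cvtColor(im,cv2.COLOR_RGB2HSV);print(h[185:245:3,215].tolist())"
```

```text
207 [[23.9 -1.2  4.8]]
195 [[20.6 -1.4 34.8]]
218 [[ 27.8  -1.  -19.2]]
291 [[-14.1  -1.4 -18.9]]
[[13, 169, 178], [14, 169, 178], [14, 167, 180], [26, 134, 192], [33, 124, 210], [33, 122, 213], [33, 123, 217], [32, 113, 237], [32, 116, 234], [32, 109, 242], [32, 111, 239], [31, 109, 240], [32, 102, 247], [31, 83, 253], [30, 66, 255], [30, 56, 255], [30, 55, 255], [30, 53, 255], [30, 53, 255], [30, 52, 255]]
```

{"fn": "drive_tool", "kwargs": {
  "series": [0.407, 0.114, 0, 0, 0, 0, 0.407, 0.114, 0, 0, 0, 0, 0.407, 0.114, 0, 0, 0, 0, 0.407, 0.114, 0, 0, 0, 0, 0.407, 0.114, 0, 0, 0, 0]
}}

```text
clock: 11.95
tool_pos: [0.4747, -0.1854, 0.1771]
tool_rot: [[0.119, 0.993, -0.003], [0.993, -0.119, 0.001], [0.001, -0.003, -1.0]]
force: [0.4, -0.4, -0.4]
grip_width: 0.154
finger_force: 40.7
```

{"fn": "drive_tool", "kwargs": {
  "series": [0.407, 0.114, 0, 0, 0, 0, 0.407, 0.114, 0, 0, 0, 0, 0.407, 0.114, 0, 0, 0, 0, 0.407, 0.114, 0, 0, 0, 0, 0, 0, 0.4, 0, 0, 0]
}}

```text
clock: 12.37
tool_pos: [0.5331, -0.0572, 0.1507]
tool_rot: [[0.112, 0.994, 0.012], [0.994, -0.112, 0.002], [0.003, 0.012, -1.0]]
force: [2.2, -0.9, -0.1]
grip_width: 0.15
finger_force: 40.7
```

{"fn": "drive_tool", "kwargs": {
  "series": [0, 0, 0, 0, 0, 0, 0, 0, 0, 0, 0, 0, 0, 0, 0, 0, 0, 0]
}}

```text
clock: 12.62
tool_pos: [0.5263, -0.0626, 0.1463]
tool_rot: [[0.12, 0.993, -0.002], [0.993, -0.12, 0.0], [-0.0, -0.002, -1.0]]
force: [-0.6, -0.4, -1.1]
grip_width: 0.156
finger_force: 40.6
```

```bash
python3 - <<'E'
from m import *
planb(0,-91.5,.041)
c=cap("wrist");cv2.imwrite("pics/w5.png",c["image"][:,:,::-1])
E
```

```text
t=12.6 pos [ 0.5263 -0.0626  0.1463] turn rz total -0.002 then shift units x,y,z [0.016 0.002 1.316] tilt [-0.0023  0.    ] J6 1.5725596871718457
```

View pics/w5.png

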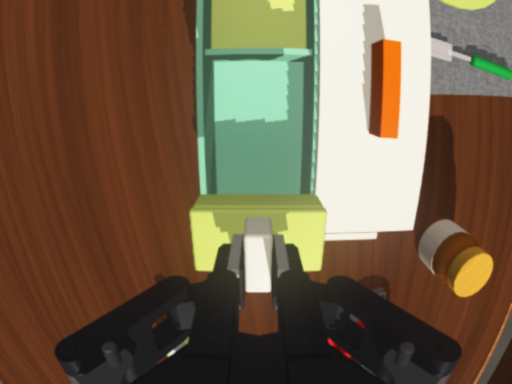

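The pot is centred over the bay: pot edges at 192–325, bay at 207–310. I'll lower it.

{"fn": "drive_tool", "kwargs": {
  "series": [0.016, 0, 0.4, 0, 0, 0, 0, 0, 0.2, 0, 0, 0, 0, 0, 0.2, 0, 0, 0, 0, 0, 0.2, 0, 0, 0, 0, 0, 0.2, 0, 0, 0]
}}

```text
clock: 13.08
tool_pos: [0.5283, -0.0622, 0.0515]
tool_rot: [[0.121, 0.993, 0.003], [0.993, -0.121, -0.0], [-0.0, 0.003, -1.0]]
force: [-0.5, 1.0, -1.1]
grip_width: 0.151
finger_force: 40.6
```

{"fn": "drive_tool", "kwargs": {
  "series": [0, 0, 0.116, 0, 0, 0, 0, 0, 0, 0, 0, 0, 0, 0, 0, 0, 0, 0]
}}

```text
clock: 13.33
tool_pos: [0.5279, -0.0616, 0.0423]
tool_rot: [[0.12, 0.993, 0.001], [0.993, -0.12, -0.0], [0.0, 0.001, -1.0]]
force: [0.5, 1.1, -1.4]
grip_width: 0.155
finger_force: 40.7
```

{"fn": "drive_tool", "kwargs": {
  "series": [0, 0, 0, 0, 0, 0, 0, 0, 0, 0, 0, 0, 0, 0, -0.3, 0, 0, 0, 0, 0, -0.45, 0, 0, 0, 0, 0, -0.45, 0, 0, 0],
  "claw": 0.35
}}

```text
clock: 13.75
tool_pos: [0.5265, -0.0607, 0.1384]
tool_rot: [[0.119, 0.993, -0.002], [0.993, -0.119, 0.0], [-0.0, -0.002, -1.0]]
force: [1.8, -0.5, -0.3]
grip_width: 0.351
finger_force: 0.0
```

{"fn": "drive_tool", "kwargs": {
  "series": [-0.3, -0.13, -0.45, 0, 0, 0, -0.36, -0.26, 0, 0, 0, 0, -0.36, -0.26, 0, 0, 0, 0, -0.36, -0.26, 0, 0, 0, 0, -0.36, -0.26, 0, 0, 0, 0]
}}

```text
clock: 14.17
tool_pos: [0.4181, -0.1874, 0.1726]
tool_rot: [[0.118, 0.993, 0.002], [0.993, -0.118, -0.001], [-0.001, 0.003, -1.0]]
force: [-0.1, -0.6, -0.2]
grip_width: 0.352
finger_force: 0.0
```

{"fn": "drive_tool", "kwargs": {
  "series": [-0.36, -0.26, 0, 0, 0, 0, 0, 0, 0, 0, 0, -0.15, 0, 0, 0, 0, 0, -0.15, 0, 0, 0, 0, 0, -0.15, 0, 0, 0, 0, 0, -0.15]
}}

```text
clock: 14.58
tool_pos: [0.3947, -0.2132, 0.1723]
tool_rot: [[-0.349, 0.937, 0.002], [0.937, 0.349, -0.001], [-0.002, 0.001, -1.0]]
force: [0.7, 0.6, 0.1]
grip_width: 0.352
finger_force: 0.0
```

{"fn": "drive_tool", "kwargs": {
  "series": [0, 0, 0, 0, 0, -0.15, 0, 0, 0, 0, 0, -0.123, 0, 0, 0, 0, 0, 0, 0, 0, 0, 0, 0, 0]
}}

```text
clock: 14.92
tool_pos: [0.3949, -0.2127, 0.1719]
tool_rot: [[-0.534, 0.845, 0.001], [0.845, 0.534, -0.001], [-0.001, 0.001, -1.0]]
force: [0.1, 0.6, -0.2]
grip_width: 0.346
finger_force: 0.0
```

```bash
python3 -c "
from look import *
look()
plan(.401,-.256,.035,32.5)"
```

```text
wrist pot@.03 [241. 215.] [ 406.1409 -257.9148   75.7305   66.7856   33.4437]
wrist pot@.03 [502.  39.] [551.7931 104.208   62.5706  56.6447  -7.0507]
wrist rib@.054 [482. 256.] [ 688.405  -135.8259   34.8697    4.7397   -0.8641]
wrist rib@.054 [241. 222.] [ 401.0952 -250.6263   40.0765   13.5701  -58.4424]
wrist rib@.054 [451. 132.] [530.6718 -57.7003  35.5547  15.6499  83.899 ]
wrist red [373. 320.] [ 627.8655 -292.2989   24.9072    6.8389  -14.9761]
top pot@.03 [199. 242.] [383.1672 246.3767  77.8334  44.5291 -18.7902]
top pot@.03 [354. 236.] [ 395.2728 -242.6843   78.6478   34.7319   23.9042]
top pot@.03 [294. 195.] [526.9951 -60.0239  75.9577  41.3983  -7.1436]
top pot@.03 [246. 190.] [545.4327  98.2864  81.5462  76.3054  83.1524]
top rib@.054 [197. 241.] [383.0638 247.7981  30.2217  12.3827  71.2741]
top rib@.054 [297. 194.] [525.7352 -61.5386  34.6765  15.9402  88.122 ]
top band [159. 235.] [406.0162 372.7796  34.4395  15.2168 -56.0407]
top band [156. 190.] [549.0775 389.2575  34.2537  14.9833 -78.7912]
top band [199. 182.] [577.1377 250.7402  35.2813  14.7155  79.983 ]
top red [363. 173.] [ 599.7019 -285.105    77.6459   47.2215   -7.3559]
top red [486. 164.] [ 627.1733 -693.5361   85.1406   77.7523  -52.9362]
t=15.0 pos [ 0.3948 -0.2126  0.1716] turn rz total 0.87 then shift units x,y,z [-1.077  0.193 -0.354] tilt [ 0.0008 -0.0005] J6 0.5123369419907232
t=15.0 pos [ 0.3948 -0.2126  0.1716] turn rz total -0.003 then shift units x,y,z [-0.499 -0.226  1.708] tilt [ 0.0008 -0.0005] J6 0.5123369419907232
```

{"fn": "drive_tool", "kwargs": {
  "series": [-0.49, -0.21, 0, 0, 0, 0, 0, 0, 0.45, 0, 0, 0, 0, 0, 0.45, 0, 0, 0, 0, 0, 0.45, 0, 0, 0, 0, 0, 0.35, 0, 0, 0]
}}

```text
clock: 15.43
tool_pos: [0.4005, -0.2534, 0.0331]
tool_rot: [[-0.535, 0.845, -0.001], [0.845, 0.535, 0.001], [0.001, -0.001, -1.0]]
force: [-0.2, -0.9, 0.3]
grip_width: 0.353
finger_force: 0.0
```

{"fn": "drive_tool", "kwargs": {
  "series": [0, 0, 0, 0, 0, 0, 0, 0, 0, 0, 0, 0]
}}

```text
clock: 15.6
tool_pos: [0.4006, -0.2533, 0.0341]
tool_rot: [[-0.535, 0.845, -0.002], [0.845, 0.535, 0.001], [0.002, -0.001, -1.0]]
force: [-1.0, -0.8, 0.4]
grip_width: 0.35
finger_force: 0.0
```

{"fn": "drive_tool", "kwargs": {
  "series": [0, 0, 0, 0, 0, 0, 0, 0, 0, 0, 0, 0, 0, 0, 0, 0, 0, 0, 0, 0, 0, 0, 0, 0, 0, 0, 0, 0, 0, 0],
  "claw": 0
}}

```text
clock: 16.02
tool_pos: [0.4017, -0.2539, 0.0359]
tool_rot: [[-0.536, 0.844, 0.001], [0.844, 0.536, -0.001], [-0.001, 0.001, -1.0]]
force: [1.3, 0.5, 1.9]
grip_width: 0.15
finger_force: 42.0
```

{"fn": "drive_tool", "kwargs": {
  "series": [0, 0, -0.15, 0, 0, 0, 0, 0, -0.3, 0, 0, 0, 0, 0, -0.45, 0, 0, 0, 0, 0, -0.45, 0, 0, 0, 0, 0, -0.45, 0, 0, 0.15]
}}

```text
clock: 16.43
tool_pos: [0.4007, -0.2533, 0.1807]
tool_rot: [[-0.432, 0.902, -0.001], [0.902, 0.432, 0.0], [0.001, -0.0, -1.0]]
force: [0.4, -0.8, -1.4]
grip_width: 0.153
finger_force: 41.7
```

{"fn": "drive_tool", "kwargs": {
  "series": [0, 0, 0, 0, 0, 0.15, 0, 0, 0, 0, 0, 0.15, 0, 0, 0, 0, 0, 0.15, 0, 0, 0, 0, 0, 0.15, 0, 0, 0, 0, 0, 0.12]
}}

```text
clock: 16.85
tool_pos: [0.4012, -0.2536, 0.1795]
tool_rot: [[0.122, 0.992, 0.0], [0.992, -0.122, -0.0], [-0.0, 0.0, -1.0]]
force: [0.5, 0.3, -1.4]
grip_width: 0.147
finger_force: 41.8
```

{"fn": "drive_tool", "kwargs": {
  "series": [0, 0, 0, 0, 0, 0, 0, 0, 0, 0, 0, 0]
}}

```text
clock: 17.02
tool_pos: [0.4012, -0.2536, 0.1792]
tool_rot: [[0.114, 0.993, -0.0], [0.993, -0.114, 0.0], [0.0, -0.0, -1.0]]
force: [-0.2, 0.6, -0.9]
grip_width: 0.155
finger_force: 41.7
```

```bash
cat > heldpot.py <<'E'
from m import *
c=cap("wrist");s=sense();p=s["tool_pos"];R=s["tool_rot"]
h=cv2.cvtColor(c["image"],cv2.COLOR_RGB2HSV)
m=cv2.inRange(h,np.array((25,20,150)),np.array((45,255,255)))[:,:]
ys,xs=np.where(m[180:280,180:340]>0);ys+=180;xs+=180
col=215;r0=ys[np.abs(xs-col)<4].min();L=xs[np.abs(ys-235)<4].min();Rr=xs[np.abs(ys-235)<4].max()
print("front row",r0,"(195 = offset as pot3)  sides",L,Rr)
print("y off", ((onz(c,[col,r0],p[2]-.035)-p)@R*1000).round(1))
rw=cv2.inRange(h,np.array((0,0,190)),np.array((180,40,255)))[200:310,250:266].sum(1)
print("rib rows",200+np.where(rw>0)[0].min(),200+np.where(rw>0)[0].max())
E
python3 heldpot.py; python3 -c "
from m import *
planb(0,-44.5-2.5,.041)"
```

```text
front row 199 (195 = offset as pot3)  sides 191 324
y off [[ 18.4 -27.2  35. ]]
rib rows 224 295
t=17.1 pos [ 0.4013 -0.2536  0.1793] turn rz total 0.005 then shift units x,y,z [3.128 1.272 1.728] tilt [ 0. -0.] J6 1.1218764271156503
```

{"fn": "drive_tool", "kwargs": {
  "series": [0.394, 0.159, 0, 0, 0, 0.005, 0.394, 0.159, 0, 0, 0, 0, 0.394, 0.159, 0, 0, 0, 0, 0.394, 0.159, 0, 0, 0, 0, 0.394, 0.159, 0, 0, 0, 0]
}}

```text
clock: 17.48
tool_pos: [0.4839, -0.1035, 0.1793]
tool_rot: [[0.119, 0.993, 0.0], [0.993, -0.119, -0.0], [-0.0, 0.0, -1.0]]
force: [-0.1, -0.5, -1.2]
grip_width: 0.158
finger_force: 41.7
```

{"fn": "drive_tool", "kwargs": {
  "series": [0.394, 0.159, 0, 0, 0, 0, 0.394, 0.159, 0, 0, 0, 0, 0.394, 0.159, 0, 0, 0, 0, 0, 0, 0.4, 0, 0, 0, 0, 0, 0, 0, 0, 0]
}}

```text
clock: 17.9
tool_pos: [0.5305, -0.0136, 0.1427]
tool_rot: [[0.115, 0.993, -0.007], [0.993, -0.115, 0.0], [-0.001, -0.007, -1.0]]
force: [-1.8, 0.5, -2.5]
grip_width: 0.151
finger_force: 41.7
```

{"fn": "drive_tool", "kwargs": {
  "series": [0, 0, 0, 0, 0, 0, 0, 0, 0, 0, 0, 0]
}}

```text
clock: 18.07
tool_pos: [0.5322, -0.0161, 0.1475]
tool_rot: [[0.121, 0.993, -0.001], [0.993, -0.121, -0.0], [-0.0, -0.001, -1.0]]
force: [0.3, 0.1, -1.3]
grip_width: 0.151
finger_force: 41.7
```

```bash
python3 -c "
from m import *
planb(0,-45,.041)"
```

```text
t=18.1 pos [ 0.5322 -0.0161  0.1475] turn rz total -0.003 then shift units x,y,z [ 0.011 -0.003  1.332] tilt [-0.0009 -0.0002] J6 1.661624628404751
```

{"fn": "drive_tool", "kwargs": {
  "series": [0.01, 0, 0.4, 0, 0, 0, 0, 0, 0.2, 0, 0, 0, 0, 0, 0.2, 0, 0, 0, 0, 0, 0.2, 0, 0, 0, 0, 0, 0.2, 0, 0, 0]
}}

```text
clock: 18.48
tool_pos: [0.5337, -0.0162, 0.0523]
tool_rot: [[0.122, 0.992, 0.003], [0.992, -0.122, -0.0], [0.0, 0.003, -1.0]]
force: [0.9, 0.1, -0.9]
grip_width: 0.153
finger_force: 41.7
```

{"fn": "drive_tool", "kwargs": {
  "series": [0, 0, 0.12, 0, 0, 0, 0, 0, 0, 0, 0, 0, 0, 0, 0, 0, 0, 0]
}}

```text
clock: 18.73
tool_pos: [0.5333, -0.0155, 0.0426]
tool_rot: [[0.122, 0.993, 0.001], [0.993, -0.122, -0.0], [0.0, 0.001, -1.0]]
force: [-0.1, -0.1, -1.2]
grip_width: 0.151
finger_force: 42.1
```

{"fn": "drive_tool", "kwargs": {
  "series": [0, 0, 0, 0, 0, 0, 0, 0, 0, 0, 0, 0, 0, 0, -0.3, 0, 0, 0, 0, 0, -0.45, 0, 0, 0, 0, 0, -0.45, 0, 0, 0],
  "claw": 0.35
}}

```text
clock: 19.15
tool_pos: [0.5318, -0.0148, 0.1384]
tool_rot: [[0.121, 0.993, -0.002], [0.993, -0.121, 0.0], [-0.0, -0.002, -1.0]]
force: [1.4, 0.4, 0.5]
grip_width: 0.35
finger_force: 0.0
```

{"fn": "drive_tool", "kwargs": {
  "series": [0, 0, -0.5, 0, 0, 0, 0.35, -0.3, 0, 0, 0, 0, 0.35, -0.3, 0, 0, 0, 0, 0.35, -0.3, 0, 0, 0, 0, 0.35, -0.3, 0, 0, 0, 0]
}}

```text
clock: 19.57
tool_pos: [0.4505, 0.109, 0.1789]
tool_rot: [[0.122, 0.993, 0.002], [0.993, -0.122, 0.001], [0.001, 0.002, -1.0]]
force: [-0.6, 1.1, -0.2]
grip_width: 0.357
finger_force: 0.0
```

{"fn": "drive_tool", "kwargs": {
  "series": [0.35, -0.3, 0, 0, 0, 0.14, 0.35, -0.3, 0, 0, 0, 0.14, 0, 0, 0, 0, 0, 0, 0, 0, 0, 0, 0, 0, 0, 0, 0, 0, 0, 0]
}}

```text
clock: 19.98
tool_pos: [0.4151, 0.1696, 0.1783]
tool_rot: [[0.326, 0.945, 0.002], [0.945, -0.326, 0.0], [0.001, 0.002, -1.0]]
force: [0.2, -0.4, 0.3]
grip_width: 0.35
finger_force: 0.0
```

```bash
python3 -c "
from look import *
look(save='w6')
plan(.384,.249,.035,-19.5)"
```

```text
wrist pot@.03 [391. 201.] [548.3326  96.4807  69.6105  67.2911  -6.7861]
wrist pot@.03 [204. 113.] [386.9449 249.0893  76.1636  39.9512 -19.3662]
wrist rib@.054 [401. 292.] [535.429  -16.9626  30.095   12.4729  85.4492]
wrist rib@.054 [200. 116.] [387.0648 248.8582  33.1463  14.102   71.4987]
wrist band [378.  56.] [579.7741 253.3464  35.1676  19.7133  81.2695]
wrist band [191.   4.] [410.989  371.0826  32.413   19.2878 -57.6699]
top pot@.03 [289. 195.] [529.1058 -38.8382  83.8815  76.6023  83.0108]
top pot@.03 [246. 190.] [545.4327  98.2864  81.5462  76.3054  83.1524]
top rib@.054 [297. 194.] [525.6946 -61.5945  34.8164  15.936   89.5785]
top rib@.054 [283. 193.] [530.7919 -17.5841  34.7458  12.7613  89.5838]
top band [159. 235.] [406.1216 373.4178  35.3805  14.3291 -56.0407]
top band [156. 190.] [549.0775 389.2575  34.2537  14.9833 -78.7912]
top band [198. 181.] [577.9419 250.7018  32.7534  16.6512  89.614 ]
top red [363. 173.] [ 599.5226 -285.1538   78.0028   47.1241   -7.0932]
top red [486. 164.] [ 627.1733 -693.5361   85.1406   77.7523  -52.9362]
t=20.1 pos [0.4154 0.1688 0.1779] turn rz total -0.276 then shift units x,y,z [-5.842  0.503 -0.276] tilt [0.0008 0.    ] J6 2.292285011467422
t=20.1 pos [0.4154 0.1688 0.1779] turn rz total 0.006 then shift units x,y,z [ 0.814 -0.704  1.787] tilt [0.0008 0.    ] J6 2.292285011467422
```

View pics/w6.png

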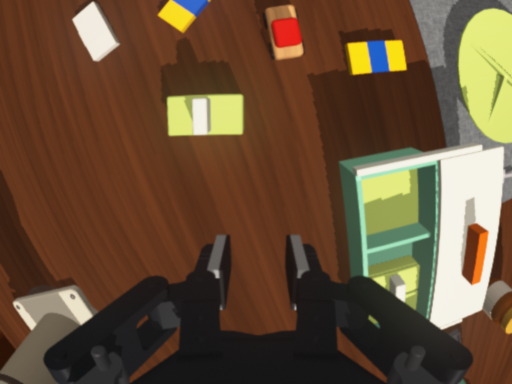

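Pot1 is at pixel (204,113). The toy car (286,30) and the white box (96,30) are look-alikes. The box holds a pot at (400,285). Now I'll grasp pot1.

{"fn": "drive_tool", "kwargs": {
  "series": [0.272, -0.23, 0, 0, 0, 0, 0.272, -0.23, 0, 0, 0, 0, 0.272, -0.222, 0, 0, 0, 0, 0, 0, 0.45, 0, 0, 0, 0, 0, 0.45, 0, 0, 0]
}}

```text
clock: 20.5
tool_pos: [0.3874, 0.2509, 0.1069]
tool_rot: [[0.328, 0.945, 0.006], [0.945, -0.328, 0.004], [0.006, 0.005, -1.0]]
force: [0.3, 0.2, -0.3]
grip_width: 0.351
finger_force: 0.0
```

{"fn": "drive_tool", "kwargs": {
  "series": [0, 0, 0.45, 0, 0, 0, 0, 0, 0.3, 0, 0, 0, 0, 0, 0.137, 0, 0, 0, 0, 0, 0, 0, 0, 0, 0, 0, 0, 0, 0, 0]
}}

```text
clock: 20.92
tool_pos: [0.385, 0.248, 0.0342]
tool_rot: [[0.33, 0.944, -0.001], [0.944, -0.33, -0.001], [-0.001, -0.001, -1.0]]
force: [-0.3, -0.1, -0.3]
grip_width: 0.352
finger_force: 0.0
```

{"fn": "drive_tool", "kwargs": {
  "series": [0, 0, 0, 0, 0, 0, 0, 0, 0, 0, 0, 0, 0, 0, 0, 0, 0, 0, 0, 0, 0, 0, 0, 0, 0, 0, 0, 0, 0, 0],
  "claw": 0
}}

```text
clock: 21.33
tool_pos: [0.386, 0.2495, 0.0359]
tool_rot: [[0.328, 0.945, 0.003], [0.945, -0.328, 0.001], [0.002, 0.003, -1.0]]
force: [1.5, -1.2, 4.1]
grip_width: 0.154
finger_force: 42.5
```

{"fn": "drive_tool", "kwargs": {
  "series": [0, 0, -0.15, 0, 0, 0, 0, 0, -0.3, 0, 0, 0, 0, 0, -0.45, 0, 0, 0, 0, 0, -0.45, 0, 0, -0.141, 0, 0, -0.45, 0, 0, -0.141]
}}

```text
clock: 21.75
tool_pos: [0.3834, 0.2488, 0.1798]
tool_rot: [[0.107, 0.994, -0.002], [0.994, -0.107, -0.001], [-0.001, -0.002, -1.0]]
force: [0.2, 0.8, -2.1]
grip_width: 0.152
finger_force: 41.7
```

{"fn": "drive_tool", "kwargs": {
  "series": [0, 0, 0, 0, 0, 0, 0, 0, 0, 0, 0, 0]
}}

```text
clock: 21.92
tool_pos: [0.3857, 0.2502, 0.1809]
tool_rot: [[0.113, 0.994, 0.004], [0.994, -0.113, 0.003], [0.004, 0.004, -1.0]]
force: [-1.4, -0.3, -2.9]
grip_width: 0.155
finger_force: 41.8
```

```bash
python3 heldpot.py; python3 -c "
from m import *
planb(0,0,.041)"
```

```text
front row 204 (195 = offset as pot3)  sides 191 324
y off [[ 15.5 -26.3  35. ]]
rib rows 238 294
t=22.0 pos [0.3844 0.2493 0.1789] turn rz total 0.007 then shift units x,y,z [-2.501  2.225  1.724] tilt [0.0007 0.0008] J6 2.259322405585362
```

{"fn": "drive_tool", "kwargs": {
  "series": [-0.273, 0.247, 0, 0, 0, 0.007, -0.273, 0.247, 0, 0, 0, 0, -0.273, 0.247, 0, 0, 0, 0, -0.273, 0.247, 0, 0, 0, 0, -0.273, 0.247, 0, 0, 0, 0]
}}

```text
clock: 22.38
tool_pos: [0.4687, 0.1276, 0.1761]
tool_rot: [[0.118, 0.993, -0.005], [0.993, -0.118, -0.001], [-0.002, -0.005, -1.0]]
force: [-0.5, 0.2, -0.8]
grip_width: 0.154
finger_force: 41.7
```

{"fn": "drive_tool", "kwargs": {
  "series": [-0.273, 0.247, 0, 0, 0, 0, -0.273, 0.247, 0, 0, 0, 0, -0.273, 0.247, 0, 0, 0, 0, -0.276, 0.249, 0.1, 0, 0, 0, 0, 0, 0.3, 0, 0, 0]
}}

```text
clock: 22.8
tool_pos: [0.5424, 0.0287, 0.147]
tool_rot: [[0.124, 0.992, 0.006], [0.992, -0.124, -0.002], [-0.001, 0.006, -1.0]]
force: [1.7, 0.6, -0.7]
grip_width: 0.152
finger_force: 41.7
```

{"fn": "drive_tool", "kwargs": {
  "series": [0, 0, 0, 0, 0, 0, 0, 0, 0, 0, 0, 0, 0, 0, 0, 0, 0, 0]
}}

```text
clock: 23.05
tool_pos: [0.5369, 0.0332, 0.1456]
tool_rot: [[0.118, 0.993, -0.003], [0.993, -0.118, 0.0], [-0.0, -0.003, -1.0]]
force: [-0.5, -0.4, -0.7]
grip_width: 0.15
finger_force: 41.6
```

```bash
python3 -c "
from m import *
planb(0,3,.041)
cv2.imwrite('pics/w7.png',cap('wrist')['image'][:,:,::-1])"
```

```text
t=23.1 pos [0.5369 0.0332 0.1456] turn rz total 0.001 then shift units x,y,z [-0.008  0.013  1.308] tilt [-0.0033  0.0001] J6 1.7503266290378554
```

View pics/w7.png

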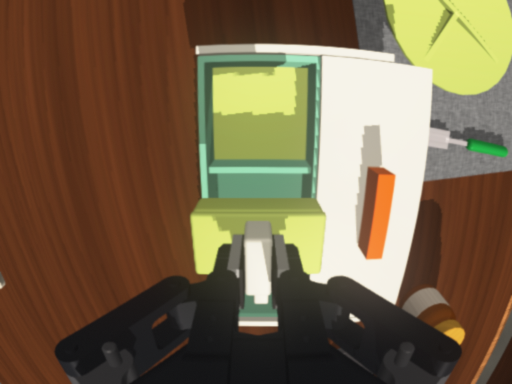

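The pot clears the divider, with the wall at row ~200. I'll lower it, release and turn for the cartons.

{"fn": "drive_tool", "kwargs": {
  "series": [-0.008, 0.01, 0.4, 0, 0, 0, 0, 0, 0.2, 0, 0, 0, 0, 0, 0.2, 0, 0, 0, 0, 0, 0.2, 0, 0, 0, 0, 0, 0.2, 0, 0, 0]
}}

```text
clock: 23.52
tool_pos: [0.5395, 0.0331, 0.0513]
tool_rot: [[0.117, 0.993, 0.002], [0.993, -0.117, 0.0], [0.0, 0.002, -1.0]]
force: [0.3, -0.4, -0.3]
grip_width: 0.147
finger_force: 41.7
```

{"fn": "drive_tool", "kwargs": {
  "series": [0, 0, 0.108, 0, 0, 0, 0, 0, 0, 0, 0, 0, 0, 0, 0, 0, 0, 0]
}}

```text
clock: 23.77
tool_pos: [0.5392, 0.0326, 0.0427]
tool_rot: [[0.117, 0.993, 0.001], [0.993, -0.117, 0.0], [0.0, 0.001, -1.0]]
force: [-0.6, -0.2, -1.1]
grip_width: 0.153
finger_force: 42.0
```

{"fn": "drive_tool", "kwargs": {
  "series": [0, 0, 0, 0, 0, 0, 0, 0, 0, 0, 0, 0, 0, 0, -0.3, 0, 0, 0, 0, 0, -0.45, 0, 0, 0, 0, 0, -0.45, 0, 0, 0],
  "claw": 0.35
}}

```text
clock: 24.18
tool_pos: [0.5379, 0.032, 0.1387]
tool_rot: [[0.118, 0.993, -0.002], [0.993, -0.118, -0.0], [-0.0, -0.002, -1.0]]
force: [2.5, -0.6, -0.4]
grip_width: 0.357
finger_force: 0.0
```

{"fn": "drive_tool", "kwargs": {
  "series": [0.4, 0, -0.4, 0, 0, 0, 0.4, 0, 0, 0, 0, 0, 0.4, 0, 0, 0, 0, 0, 0.4, 0, 0, 0, 0, 0, 0.4, 0, 0, 0, 0, 0]
}}

```text
clock: 24.6
tool_pos: [0.558, 0.1899, 0.169]
tool_rot: [[0.119, 0.993, 0.002], [0.993, -0.119, 0.001], [0.001, 0.002, -1.0]]
force: [-0.3, -0.1, 0.4]
grip_width: 0.349
finger_force: 0.0
```

{"fn": "drive_tool", "kwargs": {
  "series": [0.4, 0, 0, 0, 0, -0.15, 0, 0, 0, 0, 0, -0.15, 0, 0, 0, 0, 0, -0.15, 0, 0, 0, 0, 0, -0.15, 0, 0, 0, 0, 0, -0.15],
  "claw": 0.7
}}

```text
clock: 25.02
tool_pos: [0.5614, 0.2208, 0.1682]
tool_rot: [[-0.459, 0.888, 0.001], [0.888, 0.459, 0.0], [-0.0, 0.001, -1.0]]
force: [-0.7, 0.2, 0.9]
grip_width: 0.702
finger_force: 0.0
```

{"fn": "drive_tool", "kwargs": {
  "series": [0, 0, 0, 0, 0, -0.15, 0, 0, 0, 0, 0, -0.15, 0, 0, 0, 0, 0, -0.15, 0, 0, 0, 0, 0, -0.15, 0, 0, 0, 0, 0, -0.15]
}}

```text
clock: 25.43
tool_pos: [0.5616, 0.2203, 0.1684]
tool_rot: [[-0.875, 0.484, 0.001], [0.484, 0.875, 0.001], [-0.001, 0.001, -1.0]]
force: [-1.2, 0.1, 0.5]
grip_width: 0.699
finger_force: 0.0
```

{"fn": "drive_tool", "kwargs": {
  "series": [0, 0, 0, 0, 0, -0.15, 0, 0, 0, 0, 0, -0.15, 0, 0, 0, 0, 0, -0.14, 0, 0, 0, 0, 0, 0, 0, 0, 0, 0, 0, 0]
}}

```text
clock: 25.85
tool_pos: [0.5615, 0.2202, 0.1681]
tool_rot: [[-0.986, 0.168, 0.001], [0.168, 0.986, 0.0], [-0.001, 0.001, -1.0]]
force: [0.1, -0.5, 0.5]
grip_width: 0.701
finger_force: 0.0
```

```bash
python3 -c "
from look import *
look()
plan(.5785,.252,.003,80.5)"
```

```text
wrist pot@.03 [139. 184.] [546.0634  96.9955  75.9294  67.8419  -7.1025]
wrist rib@.054 [ 17. 201.] [528.7249 -62.9947  35.8508  13.8803  81.7362]
wrist rib@.054 [ 41. 199.] [533.8344 -19.8727  35.8816  13.7031  83.1807]
wrist rib@.054 [ 74. 197.] [539.8661  29.3514  35.5975  13.7385  83.1436]
wrist band [290. 186.] [579.6285 253.5283  34.5145  18.8325  80.5232]
wrist band [406. 143.] [551.4113 389.6959  39.3239  21.4135 -78.828 ]
wrist band [377.  15.] [410.0269 373.1097  39.9948  20.1676 -58.0863]
top rib@.054 [296. 194.] [526.1172 -61.061   34.5486  15.6905  78.1045]
top rib@.054 [283. 193.] [530.7919 -17.5841  34.7458  12.7613  89.5838]
top rib@.054 [268. 191.] [536.8107  29.4275  35.5484  15.3679  81.3409]
top rib@.054 [258. 134.] [728.2865  58.8034  47.3896  16.1799  -0.5903]
top band [159. 235.] [406.1216 373.4178  35.3805  14.3291 -56.0407]
top band [156. 190.] [549.0775 389.2575  34.2537  14.9833 -78.7912]
top red [363. 173.] [ 599.7106 -285.1772   77.6239   47.1241   -7.0932]
top red [487. 164.] [ 627.2698 -694.1545   84.841    77.2005  -56.2447]
t=25.9 pos [0.5614 0.2202 0.1679] turn rz total 1.938 then shift units x,y,z [-6.695 -1.234 -0.401] tilt [0.0007 0.0003] J6 0.541489361774014
t=25.9 pos [0.5614 0.2202 0.1679] turn rz total -0.002 then shift units x,y,z [-0.145  0.427  2.061] tilt [0.0007 0.0003] J6 0.541489361774014
```

{"fn": "drive_tool", "kwargs": {
  "series": [-0.15, 0.44, 0.2, 0, 0, 0, 0, 0, 0.45, 0, 0, 0, 0, 0, 0.45, 0, 0, 0, 0, 0, 0.45, 0, 0, 0, 0, 0, 0.3, 0, 0, 0]
}}

```text
clock: 26.37
tool_pos: [0.577, 0.2523, 0.0158]
tool_rot: [[-0.986, 0.166, -0.004], [0.166, 0.986, -0.002], [0.003, -0.002, -1.0]]
force: [0.1, 0.6, 0.1]
grip_width: 0.699
finger_force: 0.0
```

{"fn": "drive_tool", "kwargs": {
  "series": [0, 0, 0.1, 0, 0, 0, 0, 0, 0.1, 0, 0, 0, 0, 0, 0, 0, 0, 0, 0, 0, 0, 0, 0, 0]
}}

```text
clock: 26.7
tool_pos: [0.5801, 0.2533, 0.0049]
tool_rot: [[-0.986, 0.165, 0.002], [0.165, 0.986, 0.001], [-0.002, 0.001, -1.0]]
force: [0.0, -0.9, -0.2]
grip_width: 0.7
finger_force: 0.0
```

{"fn": "drive_tool", "kwargs": {
  "series": [0, 0, 0, 0, 0, 0, 0, 0, 0, 0, 0, 0, 0, 0, 0, 0, 0, 0, 0, 0, 0, 0, 0, 0, 0, 0, 0, 0, 0, 0],
  "claw": 0.2,
  "newtons": 30
}}

```text
clock: 27.12
tool_pos: [0.5805, 0.2535, 0.0058]
tool_rot: [[-0.986, 0.165, 0.004], [0.165, 0.986, 0.002], [-0.004, 0.002, -1.0]]
force: [-0.4, 0.5, 6.8]
grip_width: 0.385
finger_force: 30.6
```

{"fn": "drive_tool", "kwargs": {
  "series": [0, 0, -0.15, 0, 0, 0, 0, 0, -0.3, 0, 0, 0, 0, 0, -0.4, 0, 0, 0, 0, 0, -0.4, 0, 0, -0.06, 0, 0, -0.4, 0, 0, 0]
}}

```text
clock: 27.53
tool_pos: [0.5784, 0.2527, 0.1374]
tool_rot: [[-0.993, 0.117, -0.001], [0.117, 0.993, -0.0], [0.0, -0.0, -1.0]]
force: [0.7, 0.3, -0.6]
grip_width: 0.384
finger_force: 30.0
```

{"fn": "drive_tool", "kwargs": {
  "series": [0, 0, 0, 0, 0, 0, 0, 0, 0, 0, 0, 0]
}}

```text
clock: 27.7
tool_pos: [0.5807, 0.2536, 0.1394]
tool_rot: [[-0.993, 0.118, 0.006], [0.118, 0.993, 0.003], [-0.006, 0.003, -1.0]]
force: [0.2, -0.2, -0.1]
grip_width: 0.384
finger_force: 30.0
```

```bash
python3 - <<'E'
from m import *
planb(0,71.5,.027,83.2)
c=cap("wrist");cv2.imwrite("pics/w8.png",c["image"][:,:,::-1]);s=sense();p=s["tool_pos"]
h=c["image"]
for lo,hi in (((105,120,60),(130,255,255)),((20,130,120),(32,255,255))):
    for k in blobs(h,lo,hi,60):
        x,y,w,hh=cv2.boundingRect(k);q=(onz(c,k.reshape(-1,2),p[2]+.007)-p)@s["tool_rot"]*1000;print(x,y,w,hh,q.min(0)[:2],q.max(0)[:2])
E
```

```text
t=27.7 pos [0.5807 0.2536 0.1394] turn rz total 0.0 then shift units x,y,z [ 0.205 -1.953  1.405] tilt [0.0062 0.0027] J6 0.5303728269231452
227 238 62 33 [-11.9189 -13.9089] [ 8.1576 18.954 ]
372 125 37 28 [53.9954 57.7902] [68.3641 78.6364]
343 0 30 13 [121.7533  42.1437] [129.658   56.9087]
224 272 65 32 [-35.4044 -17.202 ] [-13.0276  20.0465]
223 189 70 47 [  9.7764 -14.9945] [34.7583 19.3724]
376 146 36 28 [43.2632 60.8549] [57.7553 81.8855]
366 102 39 30 [64.2977 53.9331] [79.5953 75.2057]
355 0 41 32 [112.9848  47.8871] [130.9949  69.1095]
```

View pics/w8.png

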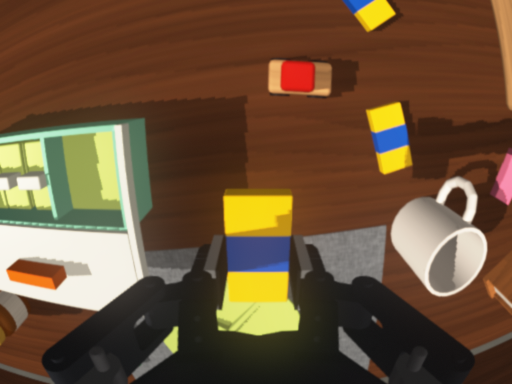

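The carton is held level and centred: band at rows 238–270. Now the bay.

{"fn": "drive_tool", "kwargs": {
  "series": [0.041, -0.39, 0, 0, 0, 0, 0.041, -0.39, 0, 0, 0, 0, 0.041, -0.39, 0, 0, 0, 0, 0.041, -0.39, 0, 0, 0, 0, 0.041, -0.393, 0, 0, 0, 0]
}}

```text
clock: 28.17
tool_pos: [0.542, 0.0982, 0.1335]
tool_rot: [[-0.993, 0.118, -0.004], [0.118, 0.993, -0.001], [0.004, -0.001, -1.0]]
force: [1.1, 0.2, -1.0]
grip_width: 0.384
finger_force: 30.0
```

{"fn": "drive_tool", "kwargs": {
  "series": [0, 0, 0, 0, 0, 0, 0, 0, 0, 0, 0, 0, 0, 0, 0, 0, 0, 0]
}}

```text
clock: 28.42
tool_pos: [0.5435, 0.0996, 0.1344]
tool_rot: [[-0.993, 0.119, -0.002], [0.119, 0.993, 0.0], [0.002, -0.0, -1.0]]
force: [0.2, 0.0, -0.7]
grip_width: 0.386
finger_force: 30.0
```

```bash
python3 - <<'E'
from m import *
planb(0,71.5,.027,83.2)
c=cap("wrist");im=c["image"];cv2.imwrite("pics/w9.png",im[:,:,::-1])
E
```

```text
t=28.4 pos [0.5435 0.0996 0.1344] turn rz total -0.0 then shift units x,y,z [-0.029  0.014  1.343] tilt [-0.0021  0.0001] J6 0.29994882888994956
```

View pics/w9.png

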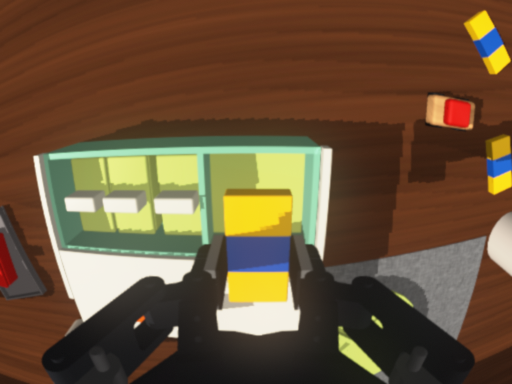

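All three pots stand in the bay (ribs at 84, 124 and 177), and the carton is over the carton bay.

{"fn": "drive_tool", "kwargs": {
  "series": [-0.02, 0.01, 0.4, 0, 0, 0, 0, 0, 0.3, 0, 0, 0, 0, 0, 0.2, 0, 0, 0, 0, 0, 0.2, 0, 0, 0, 0, 0, 0.15, 0, 0, 0]
}}

```text
clock: 28.88
tool_pos: [0.545, 0.1016, 0.0332]
tool_rot: [[-0.993, 0.116, -0.003], [0.116, 0.993, -0.0], [0.002, -0.001, -1.0]]
force: [0.4, 0.1, -0.2]
grip_width: 0.386
finger_force: 30.0
```

{"fn": "drive_tool", "kwargs": {
  "series": [0, 0, 0.06, 0, 0, 0, 0, 0, 0, 0, 0, 0, 0, 0, 0, 0, 0, 0]
}}

```text
clock: 29.13
tool_pos: [0.546, 0.1011, 0.0306]
tool_rot: [[-0.993, 0.117, -0.0], [0.117, 0.993, 0.0], [0.0, -0.0, -1.0]]
force: [0.8, 0.0, -0.3]
grip_width: 0.381
finger_force: 30.0
```

{"fn": "drive_tool", "kwargs": {
  "series": [0, 0, 0, 0, 0, 0, 0, 0, 0, 0, 0, 0, 0, 0, -0.15, 0, 0, 0, 0, 0, -0.4, 0, 0, 0, 0, 0, -0.45, 0, 0, 0],
  "claw": 0.5
}}

```text
clock: 29.55
tool_pos: [0.5442, 0.0999, 0.1102]
tool_rot: [[-0.993, 0.118, -0.004], [0.118, 0.993, -0.001], [0.004, -0.001, -1.0]]
force: [0.4, 0.6, 0.5]
grip_width: 0.499
finger_force: 0.0
```

{"fn": "drive_tool", "kwargs": {
  "series": [0, 0.4, -0.4, 0, 0, 0, 0, 0.4, 0, 0, 0, 0, 0, 0.4, 0, 0, 0, -0.13, 0, 0.4, 0, 0, 0, -0.13, 0, 0.4, 0, 0, 0, -0.13],
  "claw": 0.65
}}

```text
clock: 29.97
tool_pos: [0.5558, 0.2585, 0.1417]
tool_rot: [[-0.982, -0.191, 0.003], [-0.191, 0.982, 0.001], [-0.003, 0.001, -1.0]]
force: [1.4, 0.3, 0.0]
grip_width: 0.65
finger_force: 0.0
```

{"fn": "drive_tool", "kwargs": {
  "series": [0, 0, 0, 0, 0, 0, 0, 0, 0, 0, 0, 0]
}}

```text
clock: 30.13
tool_pos: [0.5546, 0.2589, 0.1408]
tool_rot: [[-0.982, -0.189, 0.001], [-0.189, 0.982, 0.0], [-0.001, 0.0, -1.0]]
force: [0.0, 0.3, -0.7]
grip_width: 0.646
finger_force: 0.0
```

```bash
python3 -c "
from look import *
look()
plan(.549,.3895,.004,101.2)"
```

```text
wrist pot@.03 [152. 346.] [791.3045 170.4135  84.9562  43.7005 -22.6311]
wrist pot@.03 [219. 315.] [703.9411 244.1552  77.6221  53.9106  21.7652]
wrist pot@.03 [ 22. 153.] [560.8377  -4.0542  74.374   28.26    82.9748]
wrist pot@.03 [ 93. 149.] [546.7304  95.348   73.39    63.953   -6.8353]
wrist pot@.03 [ 24. 109.] [516.5804  -3.7664  83.8594  37.5748  83.0289]
wrist rib@.054 [374. 275.] [614.5428 387.6093  27.5105  23.7081  46.9848]
wrist rib@.054 [ 26. 139.] [539.9953  28.8698  34.8886  13.7403  83.8976]
wrist band [381. 203.] [551.5152 389.3291  39.1269  20.5527 -80.1933]
wrist band [ 96. 151.] [552.1221  91.2693  37.3428  21.3625  83.2579]
wrist band [401.  63.] [410.1495 372.9639  39.9788  20.1085 -57.8343]
top rib@.054 [297. 194.] [526.0601 -61.3324  35.1033  15.6905  78.1045]
top rib@.054 [283. 193.] [530.7919 -17.5841  34.7458  12.7613  89.5838]
top rib@.054 [267. 191.] [536.7028  29.4583  35.4623  15.4589  82.3613]
top rib@.054 [258. 134.] [728.2865  58.8034  47.3896  16.1799  -0.5903]
top band [245. 190.] [547.806  101.6877  30.3336  15.1815  82.3626]
top red [363. 173.] [ 599.9005 -285.0497   78.0885   47.3324   -7.6587]
top red [487. 164.] [ 627.2698 -694.1545   84.841    77.2005  -56.2447]
t=30.2 pos [0.5547 0.2566 0.1406] turn rz total -1.611 then shift units x,y,z [ 7.138  1.096 -0.743] tilt [ 0.0005 -0.0002] J6 0.2463087825773422
t=30.2 pos [0.5547 0.2566 0.1406] turn rz total -0.011 then shift units x,y,z [-0.253  1.643  1.707] tilt [ 0.0005 -0.0002] J6 0.2463087825773422
```

{"fn": "drive_tool", "kwargs": {
  "series": [-0.03, 0.41, 0, 0, 0, -0.011, -0.03, 0.41, 0, 0, 0, 0, -0.03, 0.41, 0, 0, 0, 0, -0.03, 0.413, 0, 0, 0, 0, 0, 0, 0.4, 0, 0, 0],
  "claw": 0.62
}}

```text
clock: 30.65
tool_pos: [0.5424, 0.3954, 0.1157]
tool_rot: [[-0.98, -0.198, 0.013], [-0.198, 0.98, 0.012], [-0.015, 0.009, -1.0]]
force: [1.4, 0.7, 1.1]
grip_width: 0.621
finger_force: 0.0
```

{"fn": "drive_tool", "kwargs": {
  "series": [0, 0, 0.4, 0, 0, 0, 0, 0, 0.4, 0, 0, 0, 0, 0, 0.3, 0, 0, 0, 0, 0, 0.1, 0, 0, 0, 0, 0, 0.1, 0, 0, 0]
}}

```text
clock: 31.07
tool_pos: [0.5386, 0.3859, 0.003]
tool_rot: [[-0.981, -0.193, -0.002], [-0.193, 0.981, -0.002], [0.002, -0.001, -1.0]]
force: [-0.2, 1.0, 0.1]
grip_width: 0.621
finger_force: 0.0
```

{"fn": "drive_tool", "kwargs": {
  "series": [0, 0, 0, 0, 0, 0, 0, 0, 0, 0, 0, 0]
}}

```text
clock: 31.23
tool_pos: [0.54, 0.3878, 0.0056]
tool_rot: [[-0.981, -0.194, 0.002], [-0.194, 0.981, 0.001], [-0.002, 0.001, -1.0]]
force: [0.3, 0.9, 0.7]
grip_width: 0.621
finger_force: 0.0
```

{"fn": "drive_tool", "kwargs": {
  "series": [0, 0, 0, 0, 0, 0, 0, 0, 0, 0, 0, 0, 0, 0, 0, 0, 0, 0, 0, 0, 0, 0, 0, 0, 0, 0, 0, 0, 0, 0],
  "claw": 0.2
}}

```text
clock: 31.65
tool_pos: [0.5403, 0.3887, 0.0066]
tool_rot: [[-0.981, -0.195, 0.004], [-0.195, 0.981, 0.002], [-0.004, 0.002, -1.0]]
force: [0.8, 0.2, 5.0]
grip_width: 0.381
finger_force: 30.4
```

{"fn": "drive_tool", "kwargs": {
  "series": [0, 0, -0.15, 0, 0, 0, 0, 0, -0.3, 0, 0, 0, 0, 0, -0.4, 0, 0, 0, 0, 0, -0.4, 0, 0, 0, 0, 0, -0.4, 0, 0, 0]
}}

```text
clock: 32.07
tool_pos: [0.5381, 0.3875, 0.1379]
tool_rot: [[-0.981, -0.195, -0.001], [-0.195, 0.981, -0.0], [0.001, -0.0, -1.0]]
force: [0.6, 0.5, -0.6]
grip_width: 0.385
finger_force: 29.9
```

{"fn": "drive_tool", "kwargs": {
  "series": [0, -0.2, 0, 0, 0, 0.14, 0, -0.2, 0, 0, 0, 0.14, 0, -0.2, 0, 0, 0, 0.12, 0, 0, 0, 0, 0, 0, 0, 0, 0, 0, 0, 0]
}}

```text
clock: 32.48
tool_pos: [0.5428, 0.3396, 0.1369]
tool_rot: [[-0.993, 0.117, 0.0], [0.117, 0.993, 0.001], [-0.0, 0.001, -1.0]]
force: [0.2, -0.6, 0.3]
grip_width: 0.386
finger_force: 29.9
```

```bash
cat > heldc.py <<'E'
from m import *
c=cap("wrist");s=sense();p=s["tool_pos"];im=c["image"]
for nm,lo,hi in (("blue",(105,120,60),(130,255,255)),("yel",(20,130,120),(32,255,255))):
    for k in blobs(im,lo,hi,60):
        x,y,w,hh=cv2.boundingRect(k)
        if 200<x+w/2<312 and y>140 and y<300:
            q=(onz(c,k.reshape(-1,2),p[2]+.007)-p)@s["tool_rot"]*1000;print(nm,x,y,w,hh,q.min(0)[:2],q.max(0)[:2])
print(s["grip_width"],s["finger_force"],"first: carton a blue rows 238-271 x -11.9..8.2")
E
python3 heldc.py; python3 -c "
from m import *
planb(0,71.5,.14,83.2)"
```

```text
blue 227 257 62 31 [-20.6716 -16.0917] [-0.7854 17.5656]
yel 228 289 60 28 [-42.5223 -15.8958] [-21.8893  17.4556]
yel 224 210 68 46 [  0.4186 -15.9378] [25.8417 17.4506]
0.38281386025194103 29.8968368768692 first: carton a blue rows 238-271 x -11.9..8.2
t=32.5 pos [0.5428 0.3404 0.1367] turn rz total 0.003 then shift units x,y,z [-0.393 -2.973 -0.041] tilt [0.0002 0.0007] J6 0.6762070476007704
```

{"fn": "drive_tool", "kwargs": {
  "series": [-0.035, -0.37, 0, 0, 0, 0.003, -0.035, -0.37, 0, 0, 0, 0, -0.035, -0.37, 0, 0, 0, 0, -0.035, -0.37, 0, 0, 0, 0, -0.035, -0.37, 0, 0, 0, 0]
}}

```text
clock: 32.95
tool_pos: [0.539, 0.1915, 0.1362]
tool_rot: [[-0.993, 0.117, 0.0], [0.117, 0.993, 0.0], [-0.0, 0.0, -1.0]]
force: [0.5, -0.1, -1.5]
grip_width: 0.388
finger_force: 29.9
```

{"fn": "drive_tool", "kwargs": {
  "series": [-0.035, -0.37, 0, 0, 0, 0, -0.035, -0.37, 0, 0, 0, 0, -0.035, -0.37, 0, 0, 0, 0, 0, 0, 0.3, 0, 0, 0, 0, 0, 0, 0, 0, 0]
}}

```text
clock: 33.37
tool_pos: [0.535, 0.1012, 0.1093]
tool_rot: [[-0.993, 0.121, -0.005], [0.121, 0.993, -0.0], [0.005, -0.001, -1.0]]
force: [-1.4, 0.5, -0.5]
grip_width: 0.387
finger_force: 30.0
```

{"fn": "drive_tool", "kwargs": {
  "series": [0, 0, 0, 0, 0, 0, 0, 0, 0, 0, 0, 0]
}}

```text
clock: 33.53
tool_pos: [0.537, 0.1035, 0.1125]
tool_rot: [[-0.993, 0.118, -0.0], [0.118, 0.993, 0.0], [0.0, 0.0, -1.0]]
force: [0.2, 0.5, 0.2]
grip_width: 0.382
finger_force: 30.0
```

```bash
python3 -c "
from m import *
planb(-9,71.5,.0405,83.2)"
```

```text
t=33.5 pos [0.537  0.1035 0.1125] turn rz total 0.001 then shift units x,y,z [-0.003 -0.025  0.9  ] tilt [-0.0002  0.0003] J6 0.3081703919106131
```

{"fn": "drive_tool", "kwargs": {
  "series": [0, -0.025, 0.3, 0, 0, 0, 0, 0, 0.2, 0, 0, 0, 0, 0, 0.2, 0, 0, 0, 0, 0, 0.15, 0, 0, 0, 0, 0, 0.05, 0, 0, 0]
}}

```text
clock: 33.95
tool_pos: [0.5359, 0.1017, 0.0394]
tool_rot: [[-0.993, 0.117, -0.002], [0.117, 0.993, -0.0], [0.002, -0.0, -1.0]]
force: [-10.5, -1.2, 26.4]
grip_width: 0.385
finger_force: 32.5
```

{"fn": "drive_tool", "kwargs": {
  "series": [0, 0, 0, 0, 0, 0, 0, 0, 0, 0, 0, 0]
}}

```text
clock: 34.12
tool_pos: [0.5374, 0.1015, 0.041]
tool_rot: [[-0.993, 0.118, 0.002], [0.118, 0.993, 0.0], [-0.001, 0.001, -1.0]]
force: [-0.4, 0.8, -0.0]
grip_width: 0.382
finger_force: 30.0
```

{"fn": "drive_tool", "kwargs": {
  "series": [0, 0, 0, 0, 0, 0, 0, 0, 0, 0, 0, 0, 0, 0, -0.15, 0, 0, 0, 0, 0, -0.4, 0, 0, 0, 0, 0, -0.45, 0, 0, 0],
  "claw": 0.48
}}

```text
clock: 34.53
tool_pos: [0.5347, 0.1001, 0.1192]
tool_rot: [[-0.993, 0.119, -0.005], [0.119, 0.993, -0.001], [0.005, -0.002, -1.0]]
force: [0.8, -0.1, 0.1]
grip_width: 0.48
finger_force: 0.0
```

{"fn": "drive_tool", "kwargs": {
  "series": [0.2, 0.4, -0.3, 0, 0, 0, 0.3, 0.4, 0, 0, 0, 0, 0.3, 0.4, 0, 0, 0, 0, 0.3, 0.4, 0, 0, 0, 0, 0.3, 0.4, 0, 0, 0, 0],
  "claw": 0.65
}}

```text
clock: 34.95
tool_pos: [0.4443, 0.273, 0.1443]
tool_rot: [[-0.993, 0.12, 0.002], [0.12, 0.993, 0.001], [-0.001, 0.001, -1.0]]
force: [0.1, 0.8, -0.6]
grip_width: 0.651
finger_force: 0.0
```

{"fn": "drive_tool", "kwargs": {
  "series": [0, 0, 0, 0, 0, -0.145, 0, 0, 0, 0, 0, -0.145, 0, 0, 0, 0, 0, -0.145, 0, 0, 0, 0, 0, -0.145, 0, 0, 0, 0, 0, -0.145]
}}

```text
clock: 35.37
tool_pos: [0.445, 0.272, 0.1439]
tool_rot: [[-0.898, -0.44, 0.001], [-0.44, 0.898, 0.001], [-0.001, 0.0, -1.0]]
force: [-0.4, 0.7, -0.4]
grip_width: 0.651
finger_force: 0.0
```

{"fn": "drive_tool", "kwargs": {
  "series": [0, 0, 0, 0, 0, -0.145, 0, 0, 0, 0, 0, 0, 0, 0, 0, 0, 0, 0]
}}

```text
clock: 35.62
tool_pos: [0.4451, 0.2717, 0.1437]
tool_rot: [[-0.847, -0.532, 0.001], [-0.532, 0.847, 0.0], [-0.001, -0.0, -1.0]]
force: [-0.2, 0.5, -0.3]
grip_width: 0.648
finger_force: 0.0
```

```bash
python3 -c "
from look import *
look()
plan(.407,.3735,.004,123)"
```

```text
wrist pot@.03 [ 82. 198.] [557.0668 123.2235  62.5919  19.9967  -0.9792]
wrist pot@.03 [ 48. 179.] [558.2125  74.7765  76.0759  34.4391   8.2712]
wrist pot@.03 [ 13. 125.] [534.0856   3.5386  71.8957  42.6354  83.968 ]
wrist rib@.054 [  9. 151.] [541.9276  29.9974  34.9748  14.6264  83.5135]
wrist band [359. 203.] [408.9093 373.4611  37.4935  19.389  -58.8545]
top rib@.054 [297. 194.] [525.6946 -61.5945  34.8164  15.936   89.5785]
top rib@.054 [283. 193.] [530.7919 -17.5841  34.7458  12.7613  89.5838]
top rib@.054 [267. 191.] [535.9476  29.5474  34.627   15.9621  89.2183]
top band [245. 189.] [552.0023 100.5408  32.5871  13.2572  89.5947]
top red [363. 173.] [ 599.4893 -284.9944   78.08     47.3324   -7.6587]
top red [487. 164.] [ 627.1733 -693.5361   85.1406   77.7523  -52.9362]
t=35.7 pos [0.445  0.2716 0.1436] turn rz total -1.134 then shift units x,y,z [ 7.162 -0.287 -0.705] tilt [0.0004 0.0003] J6 -0.013153811871432273
t=35.7 pos [0.445  0.2716 0.1436] turn rz total -0.019 then shift units x,y,z [-0.295  1.327  1.745] tilt [0.0004 0.0003] J6 -0.013153811871432273
```

{"fn": "drive_tool", "kwargs": {
  "series": [-0.07, 0.33, 0, 0, 0, 0, -0.07, 0.33, 0, 0, 0, 0, -0.07, 0.33, 0, 0, 0, 0, -0.076, 0.335, 0, 0, 0, 0, 0, 0, 0.4, 0, 0, 0]
}}

```text
clock: 36.13
tool_pos: [0.4102, 0.3812, 0.1173]
tool_rot: [[-0.844, -0.536, 0.01], [-0.536, 0.844, 0.012], [-0.015, 0.005, -1.0]]
force: [2.1, 1.6, -0.2]
grip_width: 0.65
finger_force: 0.0
```

{"fn": "drive_tool", "kwargs": {
  "series": [0, 0, 0.4, 0, 0, 0, 0, 0, 0.4, 0, 0, 0, 0, 0, 0.35, 0, 0, 0, 0, 0, 0.1, 0, 0, 0, 0, 0, 0.09, 0, 0, 0]
}}

```text
clock: 36.55
tool_pos: [0.4068, 0.3726, 0.0027]
tool_rot: [[-0.846, -0.533, -0.002], [-0.533, 0.846, -0.002], [0.003, -0.001, -1.0]]
force: [0.4, -0.4, 1.1]
grip_width: 0.647
finger_force: 0.0
```

{"fn": "drive_tool", "kwargs": {
  "series": [0, 0, 0, 0, 0, 0, 0, 0, 0, 0, 0, 0]
}}

```text
clock: 36.72
tool_pos: [0.4086, 0.3741, 0.0054]
tool_rot: [[-0.846, -0.534, 0.002], [-0.534, 0.846, 0.001], [-0.002, 0.0, -1.0]]
force: [0.0, 0.3, 0.3]
grip_width: 0.652
finger_force: 0.0
```

{"fn": "drive_tool", "kwargs": {
  "series": [0, 0, 0, 0, 0, 0, 0, 0, 0, 0, 0, 0, 0, 0, 0, 0, 0, 0, 0, 0, 0, 0, 0, 0, 0, 0, 0, 0, 0, 0],
  "claw": 0.2
}}

```text
clock: 37.13
tool_pos: [0.409, 0.3745, 0.0062]
tool_rot: [[-0.846, -0.534, 0.003], [-0.534, 0.846, 0.003], [-0.004, 0.001, -1.0]]
force: [-0.1, -0.4, 6.7]
grip_width: 0.386
finger_force: 30.3
```

{"fn": "drive_tool", "kwargs": {
  "series": [0, 0, -0.15, 0, 0, 0, 0, 0, -0.3, 0, 0, 0, 0, 0, -0.4, 0, 0, 0.143, 0, 0, -0.4, 0, 0, 0.143, 0, 0, -0.4, 0, 0, 0.143]
}}

```text
clock: 37.55
tool_pos: [0.4074, 0.3731, 0.1378]
tool_rot: [[-0.976, -0.219, -0.0], [-0.219, 0.976, -0.0], [0.0, -0.0, -1.0]]
force: [0.1, 0.8, -0.5]
grip_width: 0.385
finger_force: 30.0
```

{"fn": "drive_tool", "kwargs": {
  "series": [0, 0, 0, 0, 0, 0.143, 0, 0, 0, 0, 0, 0.143, 0, 0, 0, 0, 0, 0.143, 0, 0, 0, 0, 0, 0, 0, 0, 0, 0, 0, 0]
}}

```text
clock: 37.97
tool_pos: [0.4076, 0.3733, 0.1364]
tool_rot: [[-0.994, 0.108, 0.0], [0.108, 0.994, 0.0], [-0.0, 0.0, -1.0]]
force: [0.3, 0.0, -0.2]
grip_width: 0.388
finger_force: 30.0
```

```bash
python3 heldc.py; python3 -c "
from m import *
planb(0,71.5,.14,83.2)"
```

```text
blue 244 263 45 7 [-8.5011 -5.7311] [-4.6183 17.8972]
yel 227 271 62 31 [-30.8545 -15.366 ] [-9.7218 18.3167]
yel 223 188 70 47 [ 12.6821 -15.2475] [37.1244 18.3907]
0.38762733448128295 29.958516061306 first: carton a blue rows 238-271 x -11.9..8.2
t=38.0 pos [0.4076 0.3733 0.1362] turn rz total 0.014 then shift units x,y,z [-2.121 -3.181 -0.047] tilt [0. 0.] J6 0.8494273086794883
```

{"fn": "drive_tool", "kwargs": {
  "series": [-0.212, -0.318, 0, 0, 0, 0.014, -0.212, -0.318, 0, 0, 0, 0, -0.212, -0.318, 0, 0, 0, 0, -0.212, -0.318, 0, 0, 0, 0, -0.212, -0.318, 0, 0, 0, 0]
}}

```text
clock: 38.43
tool_pos: [0.477, 0.2358, 0.136]
tool_rot: [[-0.993, 0.118, -0.0], [0.118, 0.993, -0.0], [0.0, -0.0, -1.0]]
force: [0.9, 0.1, 0.0]
grip_width: 0.386
finger_force: 30.0
```

{"fn": "drive_tool", "kwargs": {
  "series": [-0.212, -0.318, 0, 0, 0, 0, -0.212, -0.318, 0, 0, 0, 0, -0.212, -0.318, 0, 0, 0, 0, -0.212, -0.318, 0, 0, 0, 0, -0.212, -0.318, 0, 0, 0, 0]
}}

```text
clock: 38.85
tool_pos: [0.5459, 0.099, 0.136]
tool_rot: [[-0.993, 0.119, -0.0], [0.119, 0.993, -0.0], [0.0, -0.0, -1.0]]
force: [0.4, 0.1, 0.2]
grip_width: 0.386
finger_force: 30.0
```

{"fn": "drive_tool", "kwargs": {
  "series": [0, 0, 0, 0, 0, 0, 0, 0, 0, 0, 0, 0, 0, 0, 0, 0, 0, 0]
}}

```text
clock: 39.1
tool_pos: [0.5451, 0.1005, 0.1358]
tool_rot: [[-0.993, 0.121, -0.001], [0.121, 0.993, 0.0], [0.001, 0.0, -1.0]]
force: [-0.1, 0.2, -1.0]
grip_width: 0.382
finger_force: 30.0
```

```bash
python3 -c "
from m import *
planb(0,71.5,.0545,83.2)"
```

```text
t=39.1 pos [0.5451 0.1005 0.1358] turn rz total -0.003 then shift units x,y,z [-0.011  0.     1.016] tilt [-0.001   0.0003] J6 0.30300564922798756
```

{"fn": "drive_tool", "kwargs": {
  "series": [-0.01, 0, 0.3, 0, 0, 0, 0, 0, 0.3, 0, 0, 0, 0, 0, 0.2, 0, 0, 0, 0, 0, 0.13, 0, 0, 0, 0, 0, 0.086, 0, 0, 0]
}}

```text
clock: 39.52
tool_pos: [0.5449, 0.1015, 0.0535]
tool_rot: [[-0.993, 0.119, -0.002], [0.119, 0.993, -0.0], [0.002, -0.0, -1.0]]
force: [-0.1, 0.6, 0.6]
grip_width: 0.387
finger_force: 30.0
```

{"fn": "drive_tool", "kwargs": {
  "series": [0, 0, 0, 0, 0, 0, 0, 0, 0, 0, 0, 0]
}}

```text
clock: 39.68
tool_pos: [0.5464, 0.101, 0.0552]
tool_rot: [[-0.993, 0.12, 0.0], [0.12, 0.993, 0.0], [-0.0, 0.0, -1.0]]
force: [0.9, -0.7, -0.3]
grip_width: 0.387
finger_force: 30.0
```

{"fn": "drive_tool", "kwargs": {
  "series": [0, 0, 0, 0, 0, 0, 0, 0, 0, 0, 0, 0, 0, 0, -0.15, 0, 0, 0, 0, 0, -0.4, 0, 0, 0, 0, 0, -0.5, 0, 0, 0],
  "claw": 0.48
}}

```text
clock: 40.1
tool_pos: [0.5441, 0.0999, 0.1377]
tool_rot: [[-0.993, 0.121, -0.006], [0.121, 0.993, -0.001], [0.006, -0.002, -1.0]]
force: [0.8, -0.0, 0.2]
grip_width: 0.482
finger_force: 0.0
```

{"fn": "drive_tool", "kwargs": {
  "series": [0, -0.45, -0.5, 0, 0, 0, 0, -0.45, -0.5, 0, 0, 0, 0, 0, 0, 0, 0, 0.154, 0, 0, 0, 0, 0, 0.154, 0, 0, 0, 0, 0, 0.154]
}}

```text
clock: 40.52
tool_pos: [0.5405, 0.0443, 0.2031]
tool_rot: [[-0.881, 0.472, 0.004], [0.472, 0.881, 0.0], [-0.004, 0.002, -1.0]]
force: [0.1, 1.0, -0.5]
grip_width: 0.479
finger_force: 0.0
```

{"fn": "drive_tool", "kwargs": {
  "series": [0, 0, 0, 0, 0, 0.154, 0, 0, 0, 0, 0, 0.154, 0, 0, 0, 0, 0, 0.154, 0, 0, 0, 0, 0, 0.154, 0, 0, 0, 0, 0, 0.154]
}}

```text
clock: 40.93
tool_pos: [0.5399, 0.0449, 0.2019]
tool_rot: [[-0.458, 0.889, 0.002], [0.889, 0.458, 0.0], [-0.001, 0.002, -1.0]]
force: [0.9, 0.3, -0.0]
grip_width: 0.48
finger_force: 0.0
```

{"fn": "drive_tool", "kwargs": {
  "series": [0, 0, 0, 0, 0, 0.154, 0, 0, 0, 0, 0, 0.154, 0, 0, 0, 0, 0, 0.154, 0, 0, 0, 0, 0, 0.154, 0, 0, 0, 0, 0, 0.152]
}}

```text
clock: 41.35
tool_pos: [0.5399, 0.0449, 0.2019]
tool_rot: [[0.127, 0.992, 0.002], [0.992, -0.127, 0.0], [0.0, 0.002, -1.0]]
force: [-0.8, 0.2, -0.4]
grip_width: 0.479
finger_force: 0.0
```

{"fn": "drive_tool", "kwargs": {
  "series": [0, 0, 0, 0, 0, 0, 0, 0, 0, 0, 0, 0]
}}

```text
clock: 41.52
tool_pos: [0.5398, 0.045, 0.2016]
tool_rot: [[0.118, 0.993, 0.001], [0.993, -0.118, 0.0], [0.0, 0.001, -1.0]]
force: [-0.2, 0.3, -0.5]
grip_width: 0.483
finger_force: 0.0
```

```bash
python3 - <<'E'
from m import *
planb(94,0,.078)
c=cap("wrist");im=c["image"]
O=np.array([530.2,92.9]*2)
for k in blobs(im,(8,180,150),(20,255,255),30): print("orange",ext(c,k,.093)-O)
for k in blobs(im,(105,120,60),(130,255,255),30): print("band",rect(c,k,.057),ext(c,k,.057)-O)
for k in blobs(im,(20,120,120),(29,255,255),60): print("yel",ext(c,k,.057)-O)
cv2.imwrite("pics/w10.png",im[:,:,::-1])
E
```

```text
t=41.5 pos [0.5398 0.045  0.2016] turn rz total 0.0 then shift units x,y,z [-0.196  1.169  1.545] tilt [0.0015 0.0001] J6 1.772497090106661
orange [ 204.5687 -166.4224  240.3578 -134.8658]
orange [ 84.3367 -33.8349  97.3661  34.5975]
band [546.1647 102.8342  32.081   19.348   83.1521] [-9.7407 57.8376  9.6089 89.9273]
yel [ 237.6247 -201.5206  272.2263 -170.4672]
yel [11.3698 55.8912 35.5847 92.0109]
yel [-33.8454  55.9146 -11.4424  92.0034]
```

View pics/w10.png

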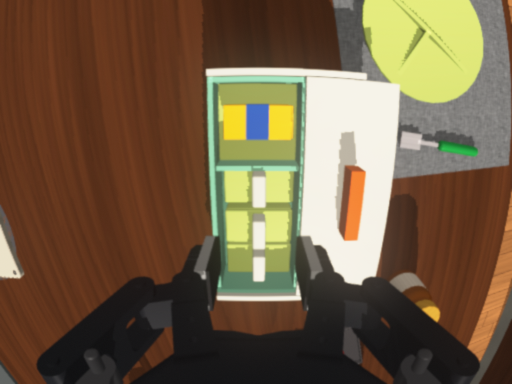

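Three pots stand in the pot bay (ribs at column 259). The cartons are stacked flat in the other bay at (258,122). The bar is at (352,203), so I'll close the lid.

{"fn": "drive_tool", "kwargs": {
  "series": [-0.1, 0.4, 0, 0, 0, 0, -0.096, 0.4, 0, 0, 0, 0, 0, 0.347, 0, 0, 0, 0, 0, 0, 0.4, 0, 0, 0, 0, 0, 0.4, 0, 0, 0],
  "claw": 0.48
}}

```text
clock: 41.98
tool_pos: [0.6332, 0.0178, 0.1387]
tool_rot: [[0.12, 0.993, 0.009], [0.993, -0.12, 0.0], [0.001, 0.009, -1.0]]
force: [-1.1, -0.5, -0.9]
grip_width: 0.482
finger_force: 0.0
```

{"fn": "drive_tool", "kwargs": {
  "series": [0, 0, 0.4, 0, 0, 0, 0, 0, 0.23, 0, 0, 0, 0, 0, 0.1, 0, 0, 0, 0, 0, 0, 0, 0, 0, 0, 0, 0, 0, 0, 0]
}}

```text
clock: 42.4
tool_pos: [0.6292, 0.0183, 0.0791]
tool_rot: [[0.12, 0.993, 0.001], [0.993, -0.12, 0.0], [0.0, 0.001, -1.0]]
force: [1.6, 0.5, 0.3]
grip_width: 0.477
finger_force: 0.0
```

{"fn": "drive_tool", "kwargs": {
  "series": [0, 0, 0, 0, 0, 0, 0, 0, 0, 0, 0, 0, 0, 0, 0, 0, 0, 0, 0, 0, 0, 0, 0, 0, 0, 0, 0, 0, 0, 0],
  "claw": 0,
  "newtons": 40
}}

```text
clock: 42.82
tool_pos: [0.6288, 0.0186, 0.0809]
tool_rot: [[0.121, 0.993, 0.002], [0.993, -0.121, 0.0], [0.001, 0.002, -1.0]]
force: [-3.8, 1.1, 5.0]
grip_width: 0.149
finger_force: 40.4
```

{"fn": "drive_tool", "kwargs": {
  "series": [0, -0.2, 0, 0, 0, 0, 0, -0.25, 0, 0, 0, 0, 0, -0.25, 0, 0, 0, 0, 0, -0.2, 0, 0, 0, 0, 0, -0.1, 0, 0, 0, 0]
}}

```text
clock: 43.23
tool_pos: [0.55, 0.0281, 0.0809]
tool_rot: [[0.121, 0.993, 0.005], [0.993, -0.121, -0.0], [0.001, 0.005, -1.0]]
force: [1.4, -0.3, 2.3]
grip_width: 0.147
finger_force: 41.1
```

{"fn": "drive_tool", "kwargs": {
  "series": [0, -0.1, 0, 0, 0, 0, 0, 0, 0, 0, 0, 0, 0, 0, 0, 0, 0, 0]
}}

```text
clock: 43.48
tool_pos: [0.5423, 0.0291, 0.0808]
tool_rot: [[0.121, 0.993, 0.003], [0.993, -0.121, 0.0], [0.001, 0.003, -1.0]]
force: [-1.8, -0.8, 11.1]
grip_width: 0.15
finger_force: 42.1
```

```bash
python3 -c "
from m import *
planb(0,0,.079);print(sense()['force'])"
```

```text
t=43.5 pos [0.5423 0.0291 0.0808] turn rz total -0.003 then shift units x,y,z [-0.002 -0.06   0.022] tilt [0.0033 0.0002] J6 1.7457144975911878
[-1.8234 -0.7642 11.0865]
```

Bar is ~4.8 mm from shut. I'll push to the stop gently.

{"fn": "drive_tool", "kwargs": {
  "series": [0, -0.05, 0, 0, 0, 0, 0, -0.04, 0, 0, 0, 0, 0, 0, 0, 0, 0, 0, 0, 0, 0, 0, 0, 0]
}}

```text
clock: 43.82
tool_pos: [0.5374, 0.0297, 0.0808]
tool_rot: [[0.121, 0.993, 0.007], [0.993, -0.121, -0.0], [0.001, 0.007, -1.0]]
force: [2.3, -1.2, 7.7]
grip_width: 0.153
finger_force: 41.7
```

{"fn": "drive_tool", "kwargs": {
  "series": [0, -0.03, 0, 0, 0, 0, 0, 0, 0, 0, 0, 0, 0, 0, 0, 0, 0, 0]
}}

```text
clock: 44.07
tool_pos: [0.5373, 0.0297, 0.0808]
tool_rot: [[0.122, 0.993, 0.011], [0.993, -0.122, -0.001], [0.0, 0.011, -1.0]]
force: [7.3, -1.3, 3.0]
grip_width: 0.149
finger_force: 41.1
```

```bash
python3 -c "
from m import *
planb(0,0,.079);print(sense()['force'])"
```

```text
t=44.1 pos [0.5373 0.0297 0.0808] turn rz total -0.004 then shift units x,y,z [-0.002  0.002  0.023] tilt [ 0.0111 -0.0009] J6 1.7487829050779222
[ 7.2812 -1.2988  2.9756]
```

{"fn": "drive_tool", "kwargs": {
  "series": [0, 0, 0, 0, 0, 0, 0, 0, 0, 0, 0, 0, 0, 0, 0, 0, 0, 0, 0, 0, -0.3, 0, 0, 0, 0, 0, -0.45, 0, 0, 0],
  "claw": 0.5
}}

```text
clock: 44.48
tool_pos: [0.5276, 0.0301, 0.1346]
tool_rot: [[0.121, 0.993, -0.012], [0.993, -0.121, -0.0], [-0.002, -0.011, -1.0]]
force: [1.1, -0.3, 0.9]
grip_width: 0.503
finger_force: 0.0
```

{"fn": "drive_tool", "kwargs": {
  "series": [0, 0, -0.45, 0, 0, 0, 0, 0, -0.45, 0, 0, 0, 0, 0, -0.45, 0, 0, 0, 0, 0, 0, 0, 0, 0, 0, 0, 0, 0, 0, 0]
}}

```text
clock: 44.9
tool_pos: [0.5328, 0.0304, 0.2486]
tool_rot: [[0.121, 0.993, 0.004], [0.993, -0.121, 0.0], [0.001, 0.004, -1.0]]
force: [-0.1, -0.3, -0.9]
grip_width: 0.497
finger_force: 0.0
```

{"fn": "drive_tool", "kwargs": {
  "series": [0, -0.4, 0, 0, 0, 0, 0, -0.4, 0, 0, 0, 0, 0, -0.2, 0, 0, 0, 0, 0, 0, 0, 0, 0, 0, 0, 0, 0, 0, 0, 0]
}}

```text
clock: 45.32
tool_pos: [0.451, 0.0399, 0.245]
tool_rot: [[0.121, 0.993, -0.003], [0.993, -0.121, -0.0], [-0.001, -0.003, -1.0]]
force: [0.7, 0.4, 0.5]
grip_width: 0.498
finger_force: 0.0
```

```bash
python3 - <<'E'
from m import *
c=cap("wrist");im=c["image"];O=np.array([530.2,92.9]*2)
for k in blobs(im,(8,180,150),(20,255,255),30): print("orange",ext(c,k,.093)-O)
for k in blobs(im,(0,0,180),(180,40,255),500): print("white",ext(c,k,.069)-O)
for k in blobs(im,(70,60,60),(90,255,255),30): print("mint",ext(c,k,.063)-O)
cv2.imwrite("pics/fin.png",np.hstack([cv2.resize(im,(400,300)),cv2.resize(cap("side")["image"],(400,300))])[:,:,::-1])
E
```

```text
orange [ 187.1333 -189.2865  240.1634 -135.805 ]
orange [ -7.3597 -32.611    5.5872  35.2625]
white [-496.7763 -146.6823 -376.5694   19.7558]
white [ -47.6215 -125.2857  102.9225  125.2831]
mint [ 107.0624 -427.1079  181.2592 -326.9157]
```

View pics/fin.png

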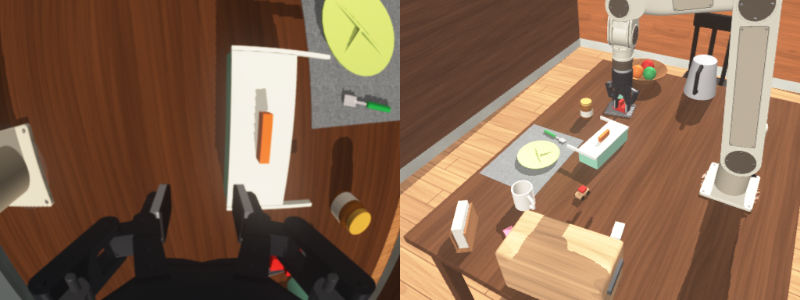

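The lid is shut: its bar is at box x -7..6 and its edge is flush at -47. The table is clear of pots and cartons, so I'm handing in.

```bash
python3 -c "
from rig import *
print(hand_in())"
```

```text
the job is handed in; nothing more can be done
None
```

I've handed in the job: the red pot is upright in the tray, all three lime pots and three yellow cartons are packed in their bays, and the lid is shut. It took about 45 s of the 210 s allowed; I haven't seen the judged result.

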